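# Hang the trimming tool in the drying cupboard

### The job

Put the washed loop tool away to dry: swing the slatted cupboard's door open, hang the tool by its steel loop on the free J-shaped hook at the back so that it hangs straight down, and push the door fully shut. Leave the knife and the fresh pots beside it where they are.

Things in the scene. Friction and masses are not known exactly. Their poses are not given: they have to be found in the camera images.
- cupboard: slatted plywood cupboard fixed on the bench, 150 deep (x) x 200 wide (y) x 250 high. Origin: centre of its underside; x points from the open front to the back, z up. Opening in the plane x = -75 mm. Sides and floor 12 thick, interior 176 wide. Roof of 12 mm slats, underside 238 up, and a batten 8 lower across its front edge. Back slats' face at x = 67; hook rail above, face at x = 55, from 178 up
- scraper (a point): middle of a steel kidney scraper that hangs fixed inside the cupboard near its right wall, 34 wide, 68 high, lying flat 8 mm off the rail: occupied place, not part of the job
- door (a joint): angle of the plywood door on the cupboard's front, rad: 0 = shut, grows as its free edge swings towards the robot and round to the left; stops at 2.1. Panel 200 wide x 244 high x 12 thick, bottom 3 mm above the bench, centre plane 8 mm in front of the opening; upright hinge at its left (+y) edge. Stays where left: 0.3 N at the free edge moves it; no latch
- door_knob (a point): middle of the door's wooden knob, 24 mm across, standing 30 mm off the outer face, 22 mm from the free edge and 44 mm below the door's top
- door_hinge (a point): top end of the door's hinge line, 247 mm above the bench, in the door's centre plane
- door_edge (a point): top corner of the door's free edge, 247 mm above the bench, in the door's centre plane; 200 mm from the hinge
- hook: free steel J-hook on the rail inside the cupboard, under the roof, made of 5 mm rod. Origin: middle of its plate on the rail face, 195 mm above the bench; axes as the cupboard's. It reaches 42 mm from the rail towards the opening, dips 6 mm to a level crook, then turns up to its tip
- hook_seat (a point): top of the hook's crook, where a hung loop bears: 20 mm in front of the rail face, 191.5 mm above the bench, about 110 mm deep behind the front opening
- hook_tip (a point): upturned end of the hook, 42 mm in front of the rail face, 212.5 mm above the bench (25 mm below the roof's underside, 17 mm below the level of the front batten)
- looptool: potter's loop (trimming) tool, 165 mm long, about 60 to 110 g, lying flat on the bench. Origin: centre of its underside, midway along it; x points along it to the steel loop, z up as it lies. Wooden handle 18 wide x 14 thick from x = -82 to +17 mm, brass ferrule to +29, then a flat pear-shaped loop of 4 mm rod, 44 wide, to x = +82, in the plane z = 7 mm; its opening is 36 wide x 48 long
- loop_end (a point): inside of the loop's far end, at x = +78.5, z = 7 mm in the tool's frame: the place that bears on the hook
- handle_end (a point): free end of the wooden handle, x = -82.5, z = 7 mm in the tool's frame
- bud_vase: unglazed bud vase, 74 across, 125 high, standing on the bench, a bystander. Origin: centre of its foot
- lidded_pot: unglazed pot with a domed lid, 82 across, 94 high, standing on the bench, a bystander. Origin: centre of its foot
- wood_knife: wooden modelling knife with no loop, 178 long, 20 wide, 10 high, lying on the bench, a bystander. Origin: centre of its underside; x along it

How it is judged (in metres and radians):
On the way, in this order (a step that is already met when the one before it is completed fails the run):
1. the door is swung open (value of joint door above 0.95 rad), for 0.1 s.
2. the tool hangs on the hook by its loop (distance between loop_end and hook_seat below 0.02 m and angle between looptool's own x axis and vertical below 0.3 rad and contact force between looptool and hook above 0.2 N and contact force between looptool and the fingers below 0.05 N), for 0.3 s.
3. the door is pushed shut (value of joint door below 0.05 rad), for 0.2 s.
At the end, for the whole second after the job is handed in: the loop tool hangs on the free hook by its loop (inside of the loop's end within 20 mm of the crook, weight on the hook), its handle straight down within 0.3 rad and still (under 0.08 m/s), and the door is shut to within 0.05 rad (distance between loop_end and hook_seat below 0.02 m and angle between looptool's own x axis and vertical below 0.3 rad and contact force between looptool and hook above 0.2 N and linear speed of looptool below 0.08 m/s and value of joint door below 0.05 rad); the robot touches nothing.
It fails at once if the bud vase was pushed or tipped (distance of bud_vase from where it was at the start of the episode above 0.025 m or angle between bud_vase's own z axis and vertical above 0.4 rad).
It fails at once if the lidded pot was pushed or tipped (distance of lidded_pot from where it was at the start of the episode above 0.025 m or angle between lidded_pot's own z axis and vertical above 0.4 rad).
It fails at once if the wooden knife was moved (distance of wood_knife from where it was at the start of the episode above 0.025 m).
It also fails if it takes over 72 s, if anything falls off the work surface, if the arm or the gripper's body presses on something with over 40 N, if the wrist force passes 120 N, or if a joint passes its speed limit or range.

### The arm

A 6-joint arm with a two-finger parallel gripper is mounted at the origin on the work surface. World frame = base frame: x ahead of the robot, y to its left, z up, the work surface at z = 0. Lengths are in mm, angles in rad, forces in N, time in s.
With the tool pointing down it reaches from about 350 to 775 mm from the base axis. Payload 7.3 kg.
Tool frame: the origin (TCP) lies on the centre line of the jaws, within the pads' length; the fingertips stand 22 mm ahead of it and the grasp point (between the pads) lies 3 mm ahead of it; x points along the fingers, z is the direction in which the jaws open and shut, and the axes are right-handed (so a half turn about x gives the same grasp; the last joint's range is limited). The gripper opens to 92 mm and grips with 3 to 60 N. Pads are 19 mm wide; open, the fingers measure 130 mm over their backs; the gripper's body (75 mm by 190 mm) begins 47 mm behind the grasp point.
Start: joints at [-1.358, 0.342, 1.524, -0, 1.275, -0.146], TCP at [184.377, -491.577, 248.741] pointing down, gripper open.
Joint ranges: [-2.53, 2.53], [-0.77, 2.02], [0.04, 2.7], [-1, 4.14], [0.28, 2.66], [-3.11, 3.11]. Speed limits (rad/s): [2.57, 2.57, 3.14, 3.14, 3.14, 3.14].

### API

Orientations are given as [roll, pitch, yaw] about the fixed x, y, z axes, in that order (R = Rz(yaw) Ry(pitch) Rx(roll)).
In Python, from plant import readout, imaging, bot gives the robot as it stands.
- The arm moves only by the tool arm_command, never from a script. Its argument "plan" is a list of rows, each an object of numbers: "tx", "ty", "tz": the shift along the tool's x, y, z in cm; "wx", "wy", "wz": the turn, a rotation vector about the tool's x, y, z in rad; "jaw": the opening, from -1 (shut) to 1 (fully open). In form: [{"tx": .., "ty": .., "tz": .., "wx": .., "wy": .., "wz": .., "jaw": ..}, ...]. A call has 1 to 20 rows; each row shifts and turns the commanded pose from where the row before left it, along the tool's axes as they then stand; what a row does not reach is not made up. A row lasts 1/10 s, in which the tool goes at most 50 mm and 8.59 degrees, less where a joint would pass 70% of its speed; a pose out of reach is approached as far as the arm can. A call with a gripper value outside its range is refused whole. The fingers move at their own pace and stop on an object; the grip force is fixed at half the most. Time passes only in rows, so rows that do not move let the fingers close. It gives the time, the measured TCP pose, the force and the opening at its end, in the units of the state.
- readout.get_obs(): the state, without advancing time (a new reading comes with each control period).
- imaging.capture(name): name is "side" or "top" or "wrist"; returns the picture (400x640x3 uint8, blue, green, red); there is no depth.
- imaging.get_calibration(name): a dict with "fx", "fy", "cx", "cy" (pixels), "position" and "rotation" of the camera in the world; the wrist camera has in their place "mount" (4x4, takes a point from camera to tool coordinates, whose origin is the TCP and whose axes are the tool frame's). Camera axes: x right, y up, looking along -z (the intrinsics and any distortion apply to the point x, -y, -z); pixel columns grow to the right and rows downward; lengths in mm; the calibration is good to about 2 mm. A picture is of the moment at which its call begins: read the wrist's pose just before it. get_calibration takes no time and is no camera call.
- bot.close_job(): hands the job in, once; it reports no verdict.
The state is a dict: "time": time; "joint_positions": joint angles; "dq": joint speeds; "tau": joint torques, N m; "tool_pos": TCP position; "tcp_rot": TCP orientation; "contact_force": force on the tool from outside, world axes, zero at the start; "moment": the same for the moment, N m; "grip_width": finger opening in mm.
Only numpy, scipy, OpenCV 4.12 (cv2) and the standard library are available. Lean on these libraries where they do the work, as an engineer would, in place of code of your own. Each camera call takes 0.05 s, during which the arm holds its last target.

## Working session

There is one attempt and no reset: what is moved stays moved. The work goes in short steps, Python scripts to look and compute and a tool call to move; the robot and the scene stay as the last step left them, time stands still between calls to the robot, and variables do not carry over. Pictures are saved under pics/ and viewed, and the job is handed in when it is done.

Besides the shell and the picture viewer there is one more tool, called after ">>>" as name(argument=value, ...) on one line, values as JSON. arm_command: Moves the arm, as the interface text tells. Its arguments: {"type":"object","properties":{"plan":{"type":"array"}},"required":["plan"]}

```bash
ls; mkdir -p pics; python3 - <<'E'
from plant import readout, imaging, bot
import cv2
print(readout.get_obs())
for n in ("side","top","wrist"):
    cv2.imwrite(f"pics/{n}0.png",imaging.capture(n)); print(n,imaging.get_calibration(n))
E
```

```text
pics
{'time': 0.0, 'joint_positions': array([-1.35802016e+00,  3.42710951e-01,  1.52502444e+00, -2.52094961e-05,
        1.27538096e+00, -1.46012158e-01]), 'dq': array([ 3.94422371e-04, -1.13331458e-03,  6.44857978e-04, -2.88065759e-04,
        7.43142147e-04, -6.32414774e-07]), 'tau': array([ 1.06195031e-05, -4.31236482e+01, -2.44225019e+01,  7.16396095e-02,
        5.57000900e-02, -1.38256519e-04]), 'tool_pos': array([ 184.27689555, -491.1976287 ,  248.04845113]), 'tcp_rot': array([3.01140002, 1.56927243, 1.79939938]), 'contact_force': array([-0.24688702,  0.0611085 , -0.43369725]), 'moment': array([ 0.05228655, -0.04115643,  0.03604868]), 'grip_width': 91.59539256754258}
side {'fx': 503.0922496630345, 'fy': 503.0922496630345, 'cx': 315.4964904219331, 'cy': 192.09138640900517, 'position': array([ 480.70902852,  732.70696434, 1120.72711131]), 'rotation': array([ 6.99508933e-01, -2.99958985e-03, -3.03931942e+00])}
top {'fx': 473.78760499737007, 'fy': 473.78760499737007, 'cx': 320.4228950912544, 'cy': 209.4609140975573, 'position': array([ 300.20983191,  -72.75498636, 1353.595399  ]), 'rotation': array([ 0.18651112, -0.00889305, -1.57717321])}
wrist {'fx': 357.08823266939345, 'fy': 357.08823266939345, 'cx': 315.1847051085912, 'cy': 198.40018813595395, 'mount': array([[ 5.71767921e-04,  2.76049590e-01, -9.61143224e-01,
        -1.35715379e+02],
       [-1.52126557e-03,  9.61142509e-01,  2.76048480e-01,
         7.45059049e+01],
       [ 9.99998679e-01,  1.30431843e-03,  9.69495190e-04,
        -2.81209366e-01],
       [ 0.00000000e+00,  0.00000000e+00,  0.00000000e+00,
         1.00000000e+00]])}
```

View pics/side0.png

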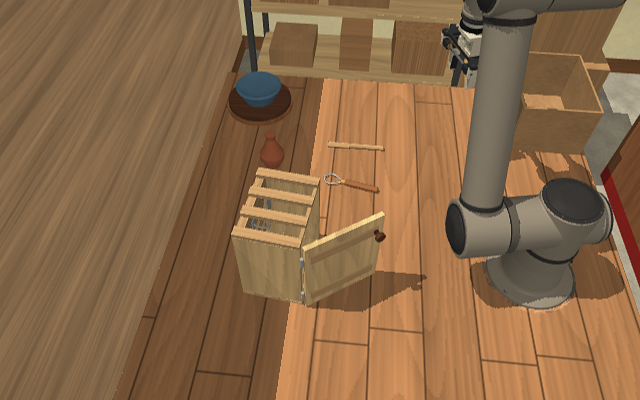

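View pics/top0.png

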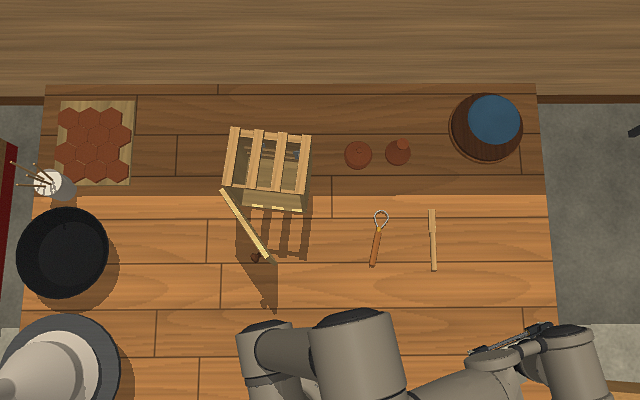

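View pics/wrist0.png

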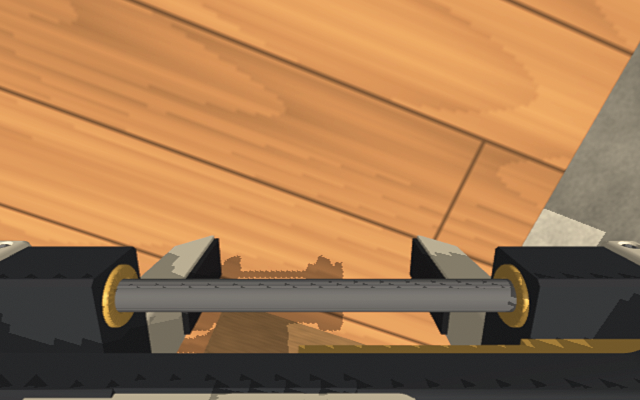

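```bash
cat > h.py <<'E'
import numpy as np, cv2
from scipy.spatial.transform import Rotation as R
from plant import readout, imaging, bot
def cam(n,obs=None):
    c=imaging.get_calibration(n)
    if n=='wrist':
        o=obs or readout.get_obs()
        T=np.eye(4);T[:3,:3]=R.from_euler('xyz',o['tcp_rot']).as_matrix();T[:3,3]=o['tool_pos']
        M=T@np.array(c['mount']);return c,M[:3,:3],M[:3,3]
    return c,R.from_euler('xyz',c['rotation']).as_matrix(),np.array(c['position'])
def ray(n,u,v,obs=None):
    c,r,p=cam(n,obs); d=r@np.array([(u-c['cx'])/c['fx'],-(v-c['cy'])/c['fy'],-1.]);return p,d/np.linalg.norm(d)
def onz(n,u,v,z,obs=None):
    p,d=ray(n,u,v,obs);return p+d*(z-p[2])/d[2]
def proj(n,X,obs=None):
    c,r,p=cam(n,obs);q=r.T@(np.array(X,float)-p);return np.array([c['cx']+c['fx']*q[0]/-q[2],c['cy']+c['fy']*q[1]/q[2]])
def tri(*ps):  # list of (n,u,v[,obs])
    A=np.zeros((3,3));b=np.zeros(3);L=[]
    for a in ps:
        p,d=ray(*a);P=np.eye(3)-np.outer(d,d);A+=P;b+=P@p;L.append((p,P))
    x=np.linalg.solve(A,b);return x,[float(np.linalg.norm(P@(x-p))) for p,P in L]
E
python3 - <<'E'
import cv2
a=cv2.imread('pics/top0.png');cv2.imwrite('pics/top0c.png',cv2.resize(a[110:290,200:460],None,fx=3,fy=3,interpolation=cv2.INTER_CUBIC))
a=cv2.imread('pics/side0.png');cv2.imwrite('pics/side0c.png',cv2.resize(a[120:310,210:400],None,fx=3,fy=3,interpolation=cv2.INTER_CUBIC))
E
```

```text
(no output)
```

View pics/top0c.png

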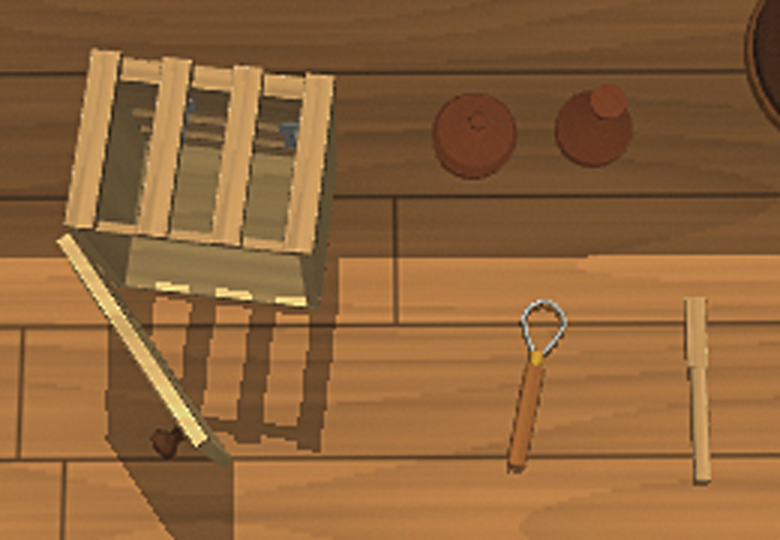

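View pics/side0c.png

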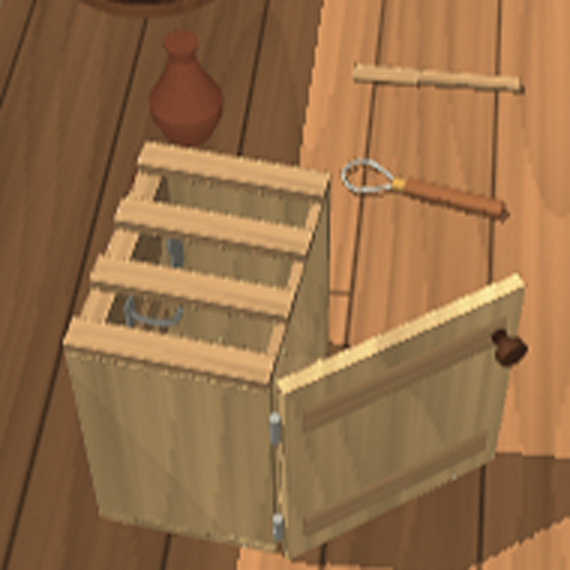

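```bash
python3 - <<'E'
from h import *
np.set_printoptions(precision=1,suppress=True)
T=lambda x,y:('top',200+x/3,110+y/3)
S=lambda x,y:('side',210+x/3,120+y/3)
for nm,t,s in [('FL',(65,222),(270,380)),('FR',(310,252),(328,183)),('BL',(92,50),(66,345)),('BR',(335,75),(143,145)),('hinge',(66,237),(282,387)),('edge',(203,441),(521,279)),('knob',(160,440),(515,348))]:
    x,e=tri(T(*t),S(*s)); print(nm,x,e, onz(*T(*t),248),onz(*S(*s),248))
for nm,t,s,z in [('loopfar',(548,303),(345,172),7),('ferr',(538,357),(398,185),7),('hend',(516,468),(504,211),7),('knife1',(695,298),(357,74),8),('knife2',(702,482),(520,85),8)]:
    print(nm,onz(*T(*t),z),onz(*S(*s),z))
print('pots',onz(*T(475,135),50),onz(*T(595,130),60))
print('hook',tri(T(186,110),S(178,318)))
E
```

```text
FL [571.  152.3 247.9] [0.9907275345823506, 0.9907275345820632] [571.9 152.2 248. ] [570.  152.7 248. ]
FR [548.9 -43.  236. ] [0.3159089254161776, 0.3159089254161041] [546.6 -43.3 248. ] [547.7 -32.3 248. ]
BL [717.7 135.6 244. ] [0.12302537318255001, 0.12302537318251582] [716.4 134.8 248. ] [716.5 138.3 248. ]
BR [697.7 -63.7 240. ] [0.5379455418745777, 0.5379455418747299] [694.3 -63.7 248. ] [696.3 -56.7 248. ]
hinge [561.6 152.5 240.3] [0.14210687423419907, 0.1421068742343299] [559.6 151.  248. ] [561.  157.6 248. ]
edge [397.5  40.3 240.9] [0.1882181177067561, 0.18821811770675095] [396.7  39.6 248. ] [398.4  45.9 248. ]
knob [399.6  78.6 207.7] [1.6618017643577792, 1.6618017643578717] [397.7  73.  248. ] [401.6 107.9 248. ]
loopfar [ 548.9 -266.5    7. ] [ 550.9 -259.8    7. ]
ferr [ 496.3 -255.3    7. ] [ 497.6 -248.2    7. ]
hend [ 390.6 -231.4    7. ] [ 393.3 -225.5    7. ]
knife1 [ 552.9 -408.6    8. ] [ 550.7 -397.1    8. ]
knife2 [ 376.4 -406.4    8. ] [ 380.7 -398.7    8. ]
pots [ 704.4 -195.5   50. ] [ 705.8 -308.6   60. ]
hook (array([666. ,  65.1, 197.6]), [14.938920359172526, 14.93892035917277])
```

```bash
cat >> h.py <<'E'
np.set_printoptions(precision=3,suppress=True)
def go(pos,rot=None,obs=None,quiet=False):
    """shift in tool axes (cm) and rotvec (tool axes) from now to target"""
    o=obs or readout.get_obs(); r=R.from_euler('xyz',o['tcp_rot'])
    sh=r.inv().apply(np.array(pos)-o['tool_pos'])/10
    w=np.zeros(3) if rot is None else (r.inv()*rot).as_rotvec()
    print('shift cm',sh,'turn',w); return sh,w
E
python3 - <<'E'
from h import *
o=readout.get_obs();print(R.from_euler('xyz',o['tcp_rot']).as_matrix())
go([457,-60,222]);go([457,20,222])
E
```

```text
[[-0.     0.936  0.351]
 [ 0.001  0.351 -0.936]
 [-1.     0.    -0.001]]
shift cm [  2.661  40.677 -30.805] turn [0. 0. 0.]
shift cm [  2.67   43.487 -38.296] turn [0. 0. 0.]
```

>>> arm_command(plan=[{"tx": 0.1, "ty": 2.0, "tz": -1.5, "jaw": -1}, {"tx": 0.1, "ty": 2.7, "tz": -2.05, "jaw": -1}, {"tx": 0.1, "ty": 2.7, "tz": -2.05, "jaw": -1}, {"tx": 0.1, "ty": 2.7, "tz": -2.05, "jaw": -1}, {"tx": 0.1, "ty": 2.7, "tz": -2.05, "jaw": -1}, {"tx": 0.1, "ty": 2.7, "tz": -2.05, "jaw": -1}, {"tx": 0.1, "ty": 2.7, "tz": -2.05, "jaw": -1}, {"tx": 0.1, "ty": 2.7, "tz": -2.05, "jaw": -1}, {"ty": 1.0, "tz": -0.5, "jaw": -1}, {"jaw": -1}, {"jaw": -1}])

```text
invalid input at $.plan[0]: expected keys tx, ty, tz, wx, wy, wz, jaw
```

```bash
python3 - <<'E'
from h import *
o=readout.get_obs();print(o['time'],o['tool_pos'],o['grip_width'])
cv2.imwrite('pics/w1.png',imaging.capture('wrist'))
go([457,-60,222]);go([457,20,222])
E
```

```text
0.15 [ 184.32 -491.31  248.2 ] 92.2200257248415
shift cm [  2.663  40.679 -30.809] turn [0. 0. 0.]
shift cm [  2.67   43.489 -38.3  ] turn [0. 0. 0.]
```

View pics/w1.png

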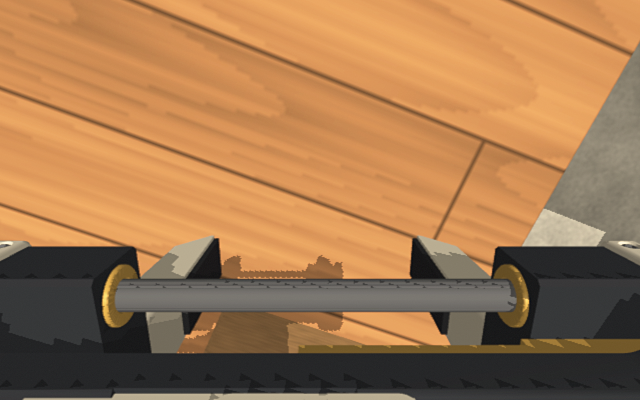

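All seven keys are required; resending with each row complete.

>>> arm_command(plan=[{"tx": 0.1, "ty": 2.0, "tz": -1.5, "wx": 0, "wy": 0, "wz": 0, "jaw": -1}, {"tx": 0.1, "ty": 3.2, "tz": -2.4, "wx": 0, "wy": 0, "wz": 0, "jaw": -1}, {"tx": 0.1, "ty": 3.2, "tz": -2.4, "wx": 0, "wy": 0, "wz": 0, "jaw": -1}, {"tx": 0.1, "ty": 3.2, "tz": -2.4, "wx": 0, "wy": 0, "wz": 0, "jaw": -1}, {"tx": 0.1, "ty": 3.2, "tz": -2.4, "wx": 0, "wy": 0, "wz": 0, "jaw": -1}, {"tx": 0.1, "ty": 3.2, "tz": -2.4, "wx": 0, "wy": 0, "wz": 0, "jaw": -1}, {"tx": 0, "ty": 2.0, "tz": -1.5, "wx": 0, "wy": 0, "wz": 0, "jaw": -1}, {"tx": 0, "ty": 0, "tz": 0, "wx": 0, "wy": 0, "wz": 0, "jaw": -1}, {"tx": 0, "ty": 0, "tz": 0, "wx": 0, "wy": 0, "wz": 0, "jaw": -1}])

```text
time: 1.1
tool_pos: [319.1, -280.9, 242.8]
tcp_rot: [-0.431, 1.57, -1.641]
contact_force: [0.2, -0.3, 0.2]
grip_width: 24.3
```

```bash
python3 - <<'E'
from h import *
o=readout.get_obs();print(o['time'],o['tool_pos'],o['grip_width'])
cv2.imwrite('pics/w2.png',imaging.capture('wrist'))
go([457,-60,222]);go([457,20,222])
E
```

```text
1.1 [ 319.093 -280.879  242.806] 24.318165135894855
shift cm [  2.063  20.716 -15.872] turn [0. 0. 0.]
shift cm [  2.059  23.527 -23.362] turn [0. 0. 0.]
```

View pics/w2.png

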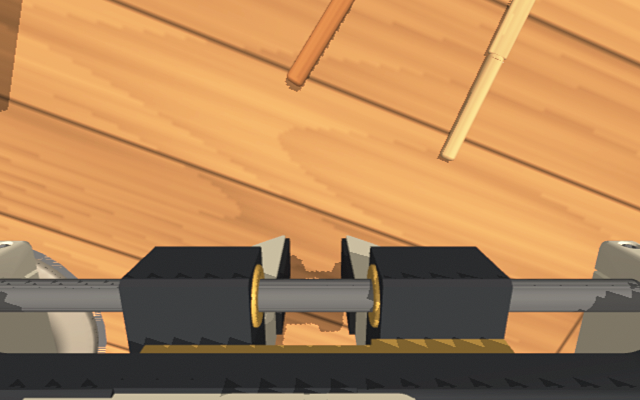

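>>> arm_command(plan=[{"tx": 0.3, "ty": 2.9, "tz": -2.2, "wx": 0, "wy": 0, "wz": 0, "jaw": -1}, {"tx": 0.3, "ty": 3.0, "tz": -2.3, "wx": 0, "wy": 0, "wz": 0, "jaw": -1}, {"tx": 0.3, "ty": 3.0, "tz": -2.3, "wx": 0, "wy": 0, "wz": 0, "jaw": -1}, {"tx": 0.3, "ty": 3.0, "tz": -2.3, "wx": 0, "wy": 0, "wz": 0, "jaw": -1}, {"tx": 0.3, "ty": 3.0, "tz": -2.3, "wx": 0, "wy": 0, "wz": 0, "jaw": -1}, {"tx": 0.3, "ty": 3.0, "tz": -2.3, "wx": 0, "wy": 0, "wz": 0, "jaw": -1}, {"tx": 0.2, "ty": 2.8, "tz": -2.2, "wx": 0, "wy": 0, "wz": 0, "jaw": -1}, {"tx": 0, "ty": 0.5, "tz": -1.5, "wx": 0, "wy": 0, "wz": 0, "jaw": -1}, {"tx": 0, "ty": 0, "tz": 0, "wx": 0, "wy": 0, "wz": 0, "jaw": -1}, {"tx": 0, "ty": 0, "tz": 0, "wx": 0, "wy": 0, "wz": 0, "jaw": -1}])

```text
time: 2.15
tool_pos: [456.4, -44.6, 222.5]
tcp_rot: [-0.885, 1.57, -2.098]
contact_force: [-0.1, 0.5, -0.0]
grip_width: 0.7
```

```bash
python3 - <<'E'
from h import *
o=readout.get_obs();print(o['time'],o['tool_pos'],o['grip_width'])
cv2.imwrite('pics/w3.png',imaging.capture('wrist'))
H=np.array([561,153.]);pt=o['tool_pos'].copy()
for th in np.arange(.85,2.11,.2):
    ph=np.radians(-96.9)-th;d=np.array([np.cos(ph),np.sin(ph)]);n=np.array([np.sin(ph),-np.cos(ph)])
    p=H+d*(150)-n*24
    o2=dict(o);o2['tool_pos']=pt;print(th,p);go([p[0],p[1],222],obs=o2);pt=np.array([p[0],p[1],222])
E
```

```text
2.15 [456.39  -44.62  222.539] 0.6971883566475297
0.85 [450.79   48.455]
shift cm [ 0.049  2.74  -8.913] turn [0. 0. 0.]
1.05 [432.217  72.434]
shift cm [-0.001 -0.898 -2.897] turn [0. 0. 0.]
1.25 [418.778  99.626]
shift cm [-0.001 -0.305 -3.018] turn [0. 0. 0.]
1.4500000000000002 [411.009 128.945]
shift cm [-0.001  0.301 -3.018] turn [0. 0. 0.]
1.6500000000000004 [409.22  159.223]
shift cm [-0.002  0.894 -2.898] turn [0. 0. 0.]
1.8500000000000005 [413.481 189.253]
shift cm [-0.002  1.452 -2.663] turn [0. 0. 0.]
2.0500000000000003 [423.624 217.838]
shift cm [-0.002  1.952 -2.321] turn [0. 0. 0.]
```

View pics/w3.png

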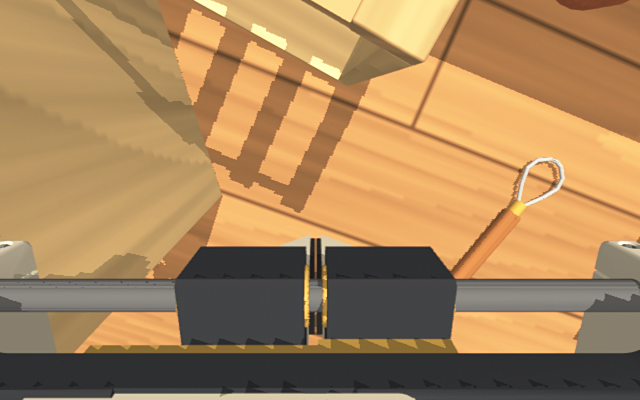

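>>> arm_command(plan=[{"tx": 0, "ty": 1.4, "tz": -4.4, "wx": 0, "wy": 0, "wz": 0, "jaw": -1}, {"tx": 0, "ty": 1.3, "tz": -4.0, "wx": 0, "wy": 0, "wz": 0, "jaw": -1}, {"tx": 0, "ty": -0.4, "tz": -1.5, "wx": 0, "wy": 0, "wz": 0, "jaw": -1}, {"tx": 0, "ty": -0.4, "tz": -1.5, "wx": 0, "wy": 0, "wz": 0, "jaw": -1}, {"tx": 0, "ty": -0.2, "tz": -1.5, "wx": 0, "wy": 0, "wz": 0, "jaw": -1}, {"tx": 0, "ty": -0.1, "tz": -1.5, "wx": 0, "wy": 0, "wz": 0, "jaw": -1}, {"tx": 0, "ty": 0.1, "tz": -1.5, "wx": 0, "wy": 0, "wz": 0, "jaw": -1}, {"tx": 0, "ty": 0.2, "tz": -1.5, "wx": 0, "wy": 0, "wz": 0, "jaw": -1}, {"tx": 0, "ty": 0.4, "tz": -1.5, "wx": 0, "wy": 0, "wz": 0, "jaw": -1}, {"tx": 0, "ty": 0.5, "tz": -1.4, "wx": 0, "wy": 0, "wz": 0, "jaw": -1}, {"tx": 0, "ty": 0.7, "tz": -1.3, "wx": 0, "wy": 0, "wz": 0, "jaw": -1}, {"tx": 0, "ty": 0.7, "tz": -1.3, "wx": 0, "wy": 0, "wz": 0, "jaw": -1}, {"tx": 0, "ty": 0.9, "tz": -1.2, "wx": 0, "wy": 0, "wz": 0, "jaw": -1}, {"tx": 0, "ty": 0.9, "tz": -1.2, "wx": 0, "wy": 0, "wz": 0, "jaw": -1}, {"tx": 0, "ty": 0, "tz": 0, "wx": 0, "wy": 0, "wz": 0, "jaw": -1}])

```text
time: 3.7
tool_pos: [424.4, 215.3, 222.6]
tcp_rot: [1.746, 1.57, 0.534]
contact_force: [-0.1, 0.1, -0.3]
grip_width: 0.2
```

```bash
python3 - <<'E'
from h import *
o=readout.get_obs();print(o['time'],o['tool_pos'],o['contact_force'])
cv2.imwrite('pics/top3.png',cv2.resize(imaging.capture('top')[100:300,180:460],None,fx=2.8,fy=2.8))
E
```

```text
3.7 [424.353 215.341 222.639] [-0.09   0.121 -0.304]
```

View pics/top3.png

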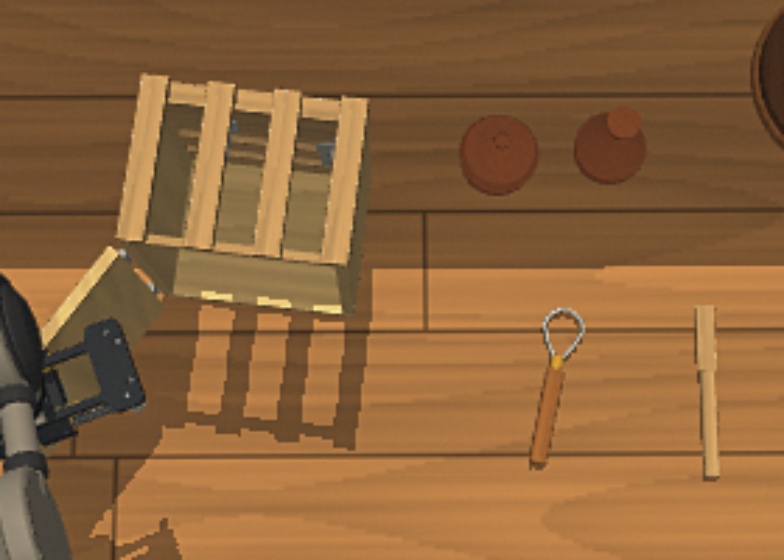

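```bash
python3 - <<'E'
from h import *
a=imaging.capture('top');s=imaging.capture('side')
cv2.imwrite('pics/z1.png',cv2.resize(a[120:180,215:315],None,fx=8,fy=8,interpolation=cv2.INTER_CUBIC))
cv2.imwrite('pics/z2.png',cv2.resize(s[160:245,230:325],None,fx=7,fy=7,interpolation=cv2.INTER_CUBIC))
E
```

```text
(no output)
```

View pics/z1.png

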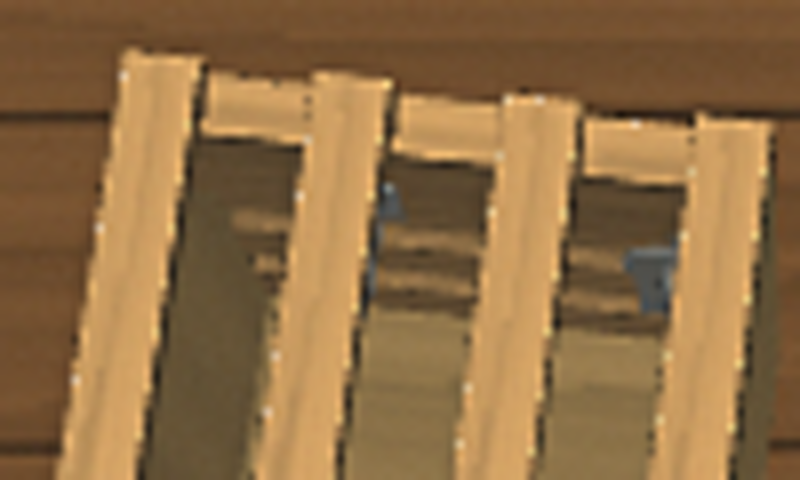

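View pics/z2.png

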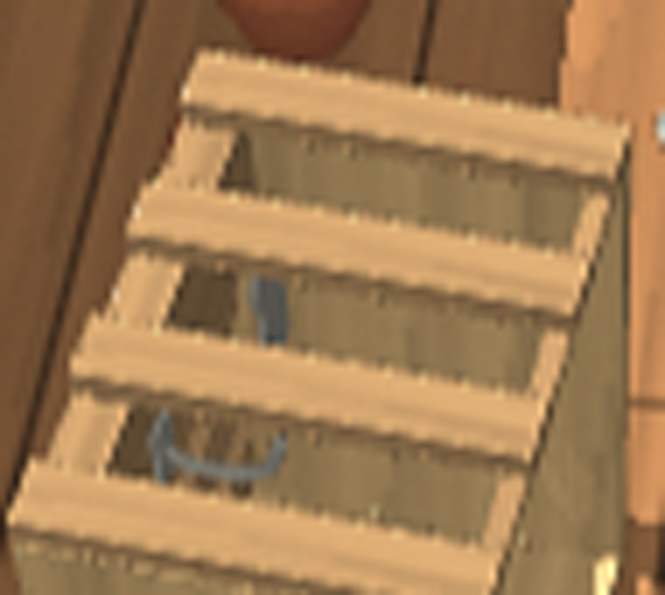

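```bash
python3 - <<'E'
from h import *
T=lambda x,y:('top',215+x/8,120+y/8)
S=lambda x,y:('side',230+x/7,160+y/7)
print('tip side',onz(*S(282,437),212.5),'crook',onz(*S(228,470),191.5))
print('tip top right edge',onz(*T(374,300),212.5)); print('tip',tri(T(372,298),S(282,437)))
print('plate top corner',onz(*T(402,215),205),)
# cupboard frame, z=250 corners: outer corners of roof slats
tp=[T(120,48),T(772,120)]
print([onz(*t,250) for t in tp])
sp=dict(BR=S(200,50),FR=S(630,122),BL=S(10,515))
for k,v in sp.items(): print(k,onz(*v,250))
t0=lambda x,y:('top',200+x/3,110+y/3)
print([onz(*t0(*p),250) for p in [(65,222),(310,252)]])
E
```

```text
tip side [647.865  71.341 212.5  ] crook [667.079  71.097 191.5  ]
tip top right edge [648.36   61.567 212.5  ]
tip (array([650.913,  63.529, 202.314]), [1.1706133168699813, 1.170613316870024])
plate top corner [678.524  54.076 205.   ]
[array([717.328, 136.107, 250.   ]), array([693.586, -63.283, 250.   ])]
BR [694.339 -58.885 250.   ]
FR [547.064 -41.705 250.   ]
BL [717.953 136.182 250.   ]
[array([571.444, 151.766, 250.   ]), array([546.111, -43.387, 250.   ])]
```

```bash
python3 - <<'E'
from h import *
o2={'tool_pos':np.array([319.093,-280.879,242.806]),'tcp_rot':np.array([-0.431,1.57,-1.641])}
o3={'tool_pos':np.array([456.39,-44.62,222.539]),'tcp_rot':np.array([-0.885,1.57,-2.098])}
print('handle end w2',onz('wrist',293,83,8,o2)); print('loopfar w3',onz('wrist',551,159,7,o3),'ferr',onz('wrist',517,209,10,o3))
# target: above the handle
yaw=-0.218;b=0.61
fx=np.array([np.cos(yaw),np.sin(yaw),0]);up=np.array([0,0,1.])
x=np.sin(b)*fx-np.cos(b)*up; y=np.cos(b)*fx+np.sin(b)*up; z=np.cross(x,y)
rot=R.from_matrix(np.c_[x,y,z])
go([440,-60,240]);
o=readout.get_obs();o['tool_pos']=np.array([440,-60,240.])
go([400,-235,120],rot,obs=o)
E
```

```text
handle end w2 [ 392.322 -229.5      8.   ]
loopfar w3 [ 551.074 -258.447    7.   ] ferr [ 493.643 -250.622   10.   ]
shift cm [-1.736 -8.089 26.236] turn [0. 0. 0.]
shift cm [12.011 -9.884 14.976] turn [ 0.559 -0.175  0.593]
```

>>> arm_command(plan=[{"tx": -0.4, "ty": -1.0, "tz": 2.5, "wx": 0, "wy": 0, "wz": 0, "jaw": -1}, {"tx": -0.4, "ty": -1.0, "tz": 3.5, "wx": 0, "wy": 0, "wz": 0, "jaw": -1}, {"tx": -0.4, "ty": -1.3, "tz": 4.0, "wx": 0, "wy": 0, "wz": 0, "jaw": -1}, {"tx": -0.3, "ty": -1.3, "tz": 4.0, "wx": 0, "wy": 0, "wz": 0, "jaw": -1}, {"tx": -0.2, "ty": -1.3, "tz": 4.0, "wx": 0, "wy": 0, "wz": 0, "jaw": -1}, {"tx": 0, "ty": -1.2, "tz": 4.0, "wx": 0, "wy": 0, "wz": 0, "jaw": 0}, {"tx": 0, "ty": -1.0, "tz": 4.0, "wx": 0, "wy": 0, "wz": 0, "jaw": 0}, {"tx": 0, "ty": -2.0, "tz": 3.0, "wx": 0, "wy": 0, "wz": 0, "jaw": 0}, {"tx": 0, "ty": -2.0, "tz": 3.0, "wx": 0, "wy": 0, "wz": 0, "jaw": 0}, {"tx": 0, "ty": -2.0, "tz": 3.0, "wx": 0, "wy": 0, "wz": 0, "jaw": 0}, {"tx": 0, "ty": -2.0, "tz": 3.0, "wx": 0, "wy": 0, "wz": 0, "jaw": 0}, {"tx": 0, "ty": -1.9, "tz": 3.0, "wx": 0, "wy": 0, "wz": 0, "jaw": 0}, {"tx": 0, "ty": 0, "tz": 0, "wx": 0.093, "wy": -0.029, "wz": 0.099, "jaw": 0}, {"tx": 0, "ty": 0, "tz": 0, "wx": 0.093, "wy": -0.029, "wz": 0.099, "jaw": 0}, {"tx": 0, "ty": 0, "tz": 0, "wx": 0.093, "wy": -0.029, "wz": 0.099, "jaw": 0}, {"tx": 0, "ty": 0, "tz": 0, "wx": 0.093, "wy": -0.029, "wz": 0.099, "jaw": 0}, {"tx": 0, "ty": 0, "tz": 0, "wx": 0.093, "wy": -0.029, "wz": 0.099, "jaw": 0}, {"tx": 0, "ty": 0, "tz": 0, "wx": 0.093, "wy": -0.029, "wz": 0.099, "jaw": 0}, {"tx": 0, "ty": 0, "tz": 0, "wx": 0, "wy": 0, "wz": 0, "jaw": 0}, {"tx": 0, "ty": 0, "tz": 0, "wx": 0, "wy": 0, "wz": 0, "jaw": 0}])

```text
time: 5.85
tool_pos: [398.7, -233.0, 240.0]
tcp_rot: [1.571, 0.962, -0.215]
contact_force: [-0.0, -0.8, 0.5]
grip_width: 46.1
```

```bash
python3 - <<'E'
from h import *
o=readout.get_obs();print(o['time'],o['tool_pos'],o['tcp_rot'],o['joint_positions'],o['grip_width'])
print(R.from_euler('xyz',o['tcp_rot']).as_matrix())
cv2.imwrite('pics/w4.png',imaging.capture('wrist'))
E
```

```text
5.85 [ 398.691 -233.044  239.967] [ 1.571  0.962 -0.215] [-0.954  0.006  2.143  0.701  0.64   0.334] 46.08288553181826
[[ 0.559  0.801 -0.214]
 [-0.122 -0.176 -0.977]
 [-0.82   0.572 -0.   ]]
```

View pics/w4.png

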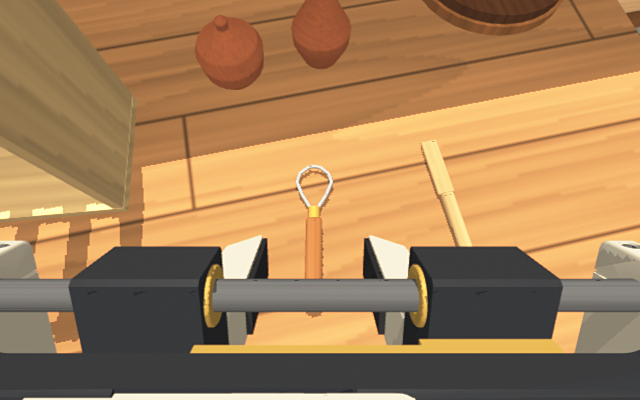

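```bash
python3 - <<'E'
from h import *
o=readout.get_obs()
lf=onz('wrist',315,166,7,o);fe=onz('wrist',314,211,11,o);he=onz('wrist',314,278,14,o)
print(lf,fe,he, np.arctan2(*(lf-fe)[1::-1]), np.linalg.norm((lf-fe)[:2]))
E
python3 - <<'E'
from h import *
a=cv2.imread('pics/w4.png');cv2.imwrite('pics/w4z.png',cv2.resize(a[150:330,230:400],None,fx=4,fy=4,interpolation=cv2.INTER_CUBIC))
E
```

```text
[ 551.78  -266.322    7.   ] [ 496.564 -253.047   11.   ] [ 424.224 -237.234   14.   ] -0.23593168394761987 56.789404122979214
```

View pics/w4z.png

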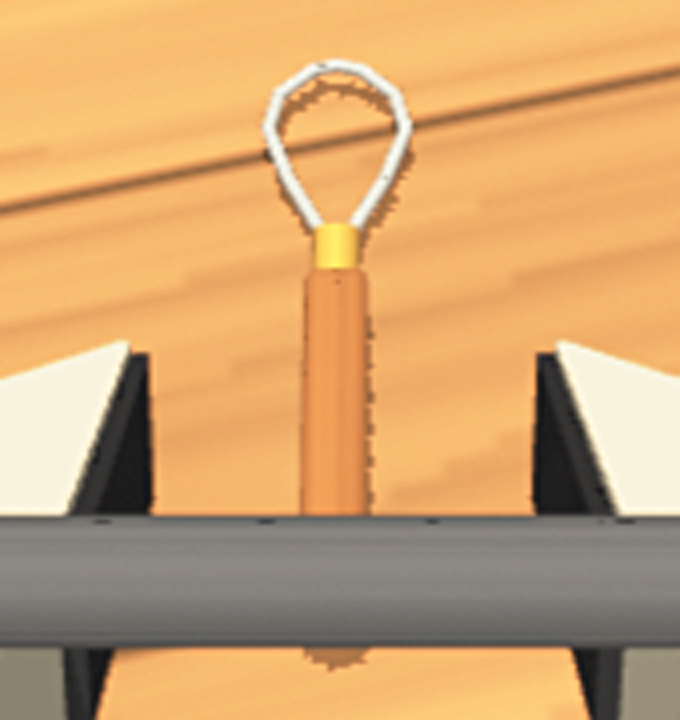

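```bash
python3 - <<'E'
from h import *
go([396.2,-231,26])
E
```

```text
shift cm [ 17.37  -12.559  -0.173] turn [0. 0. 0.]
```

>>> arm_command(plan=[{"tx": 1.7, "ty": -1.3, "tz": 0, "wx": 0, "wy": 0, "wz": 0, "jaw": 0}, {"tx": 2.4, "ty": -1.7, "tz": -0.05, "wx": 0, "wy": 0, "wz": 0, "jaw": 0}, {"tx": 2.4, "ty": -1.7, "tz": -0.05, "wx": 0, "wy": 0, "wz": 0, "jaw": 0}, {"tx": 2.4, "ty": -1.7, "tz": -0.05, "wx": 0, "wy": 0, "wz": 0, "jaw": 0}, {"tx": 2.4, "ty": -1.7, "tz": 0, "wx": 0, "wy": 0, "wz": 0, "jaw": 0}, {"tx": 2.0, "ty": -1.5, "tz": 0, "wx": 0, "wy": 0, "wz": 0, "jaw": 0}, {"tx": 0, "ty": 0, "tz": 0, "wx": 0, "wy": 0, "wz": 0, "jaw": 0}, {"tx": 0, "ty": 0, "tz": 0, "wx": 0, "wy": 0, "wz": 0, "jaw": 0}])

```text
time: 6.7
tool_pos: [400.1, -230.2, 90.7]
tcp_rot: [1.581, 0.956, -0.204]
contact_force: [0.4, 0.5, 0.0]
grip_width: 45.8
```

```bash
python3 - <<'E'
from h import *
o=readout.get_obs();print(o['time'],o['tool_pos'],o['tcp_rot'],o['joint_positions'],o['grip_width'],o['contact_force'])
cv2.imwrite('pics/w5.png',imaging.capture('wrist'))
go([396.2,-231,26])
E
```

```text
6.7 [ 400.085 -230.171   90.665] [ 1.581  0.956 -0.204] [-0.953  0.359  2.351  1.679  0.407 -0.757] 45.82414009555489 [0.381 0.508 0.012]
shift cm [ 5.113 -4.074  0.174] turn [0. 0. 0.]
```

View pics/w5.png

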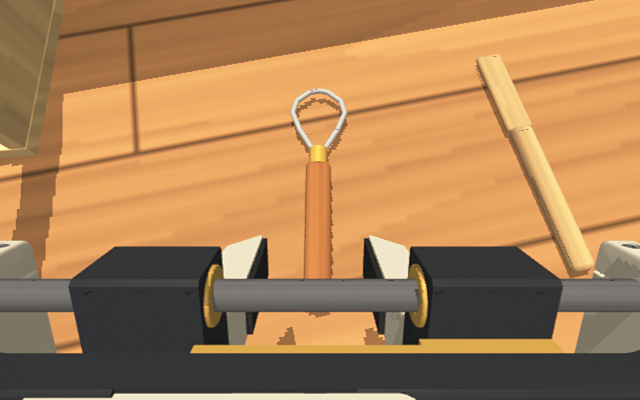

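>>> arm_command(plan=[{"tx": 0.8, "ty": -0.6, "tz": 0, "wx": 0, "wy": 0, "wz": 0, "jaw": 0}, {"tx": 0.8, "ty": -0.6, "tz": 0, "wx": 0, "wy": 0, "wz": 0, "jaw": 0}, {"tx": 0.8, "ty": -0.6, "tz": 0, "wx": 0, "wy": 0, "wz": 0, "jaw": 0}, {"tx": 0.8, "ty": -0.6, "tz": 0, "wx": 0, "wy": 0, "wz": 0, "jaw": 0}, {"tx": 0.8, "ty": -0.6, "tz": 0, "wx": 0, "wy": 0, "wz": 0, "jaw": 0}, {"tx": 0, "ty": 0, "tz": 0, "wx": 0, "wy": 0, "wz": 0, "jaw": 0}, {"tx": 0, "ty": 0, "tz": 0, "wx": 0, "wy": 0, "wz": 0, "jaw": 0}])

```text
time: 7.45
tool_pos: [398.5, -229.8, 41.6]
tcp_rot: [1.579, 0.954, -0.207]
contact_force: [-0.1, -0.7, 0.7]
grip_width: 45.8
```

```bash
cat >> h.py <<'E'
def st():
    o=readout.get_obs();print(round(o['time'],2),o['tool_pos'],o['tcp_rot'],'\n q',o['joint_positions'],'w',round(o['grip_width'],1),'F',o['contact_force']);return o
E
python3 - <<'E'
from h import *
st()
rot=R.from_euler('xyz',[1.571,.962,-.218])
go([396.2,-231,26],rot)
E
```

```text
7.45 [ 398.495 -229.792   41.551] [ 1.579  0.954 -0.207] 
 q [-0.956  0.516  2.393  2.088  0.47  -1.209] w 45.8 F [-0.128 -0.716  0.724]
shift cm [ 1.153 -1.061  0.174] turn [ 0.001 -0.006 -0.008]
```

>>> arm_command(plan=[{"tx": 0.6, "ty": -0.5, "tz": 0.1, "wx": 0, "wy": 0, "wz": 0, "jaw": 0}, {"tx": 0.5, "ty": -0.5, "tz": 0.1, "wx": 0, "wy": 0, "wz": 0, "jaw": 0}, {"tx": 0, "ty": 0, "tz": 0, "wx": 0, "wy": 0, "wz": 0, "jaw": 0}, {"tx": 0, "ty": 0, "tz": 0, "wx": 0, "wy": 0, "wz": 0, "jaw": -1}, {"tx": 0, "ty": 0, "tz": 0, "wx": 0, "wy": 0, "wz": 0, "jaw": -1}, {"tx": 0, "ty": 0, "tz": 0, "wx": 0, "wy": 0, "wz": 0, "jaw": -1}, {"tx": 0, "ty": 0, "tz": 0, "wx": 0, "wy": 0, "wz": 0, "jaw": -1}, {"tx": 0, "ty": 0, "tz": 0, "wx": 0, "wy": 0, "wz": 0, "jaw": -1}, {"tx": 0, "ty": 0, "tz": 0, "wx": 0, "wy": 0, "wz": 0, "jaw": -1}])

```text
time: 8.35
tool_pos: [395.7, -231.0, 26.1]
tcp_rot: [1.579, 0.955, -0.207]
contact_force: [-2.1, 0.3, 5.1]
grip_width: 17.3
```

```bash
python3 - <<'E'
from h import *
st()
cv2.imwrite('pics/w6.png',imaging.capture('wrist'))
E
```

```text
8.35 [ 395.712 -230.979   26.058] [ 1.579  0.955 -0.207] 
 q [-0.966  0.568  2.403  2.175  0.504 -1.318] w 17.3 F [-2.062  0.339  5.15 ]
```

View pics/w6.png

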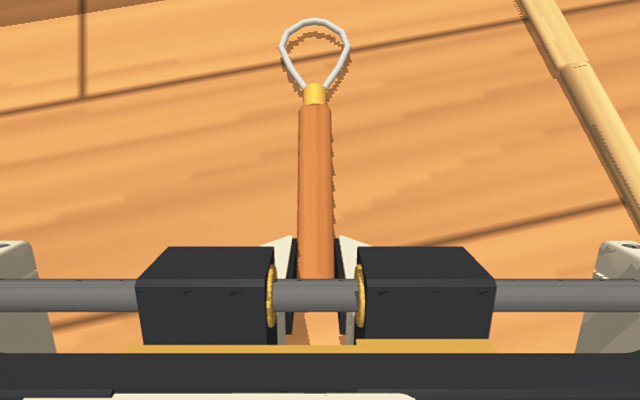

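```bash
cat > kin.py <<'E'
from h import *
from scipy.optimize import least_squares
D=[([-1.35802,.34271,1.52502,0,1.27538,-.14601],[184.28,-491.2,248.05],[3.0114,1.56927,1.7994]),
([-.954,.006,2.143,.701,.640,.334],[398.69,-233.04,239.97],[1.571,.962,-.215]),
([-.953,.359,2.351,1.679,.407,-.757],[400.09,-230.17,90.67],[1.581,.956,-.204]),
([-.956,.516,2.393,2.088,.47,-1.209],[398.5,-229.79,41.55],[1.579,.954,-.207]),
([-.966,.568,2.403,2.175,.504,-1.318],[395.71,-230.98,26.06],[1.579,.955,-.207])]
def fk(q,P,s=(1,1,1)):
    a1,d1,L1,e,L2,d6=P
    Rz=R.from_euler('z',q[0]);Ry=lambda a:R.from_euler('y',a)
    A=Rz*Ry(q[1]); p=Rz.apply([a1,0,d1])+A.apply([0,0,L1])
    B=A*Ry(q[2]); p=p+B.apply([e,0,L2])
    C=B*R.from_euler('z',s[0]*q[3])*Ry(q[4])*R.from_euler('z',s[1]*q[5])
    return p+C.apply([0,0,d6]),C
if __name__=='__main__':
    for s0 in(1,-1):
      for s1 in (1,-1):
        f=lambda P:np.concatenate([fk(q,P,(s0,s1))[0]-t for q,t,r in D])
        r=least_squares(f,[0,150,400,0,400,200]);print(s0,s1,r.x,np.abs(r.fun).max())
        for q,t,rr in D: 
            C=fk(q,r.x,(s0,s1))[1];print((C.inv()*R.from_euler('xyz',rr)).as_rotvec(),end='')
        print()
E
python3 kin.py
```

```text
1 1 [-116.184  341.677  659.937  109.173  466.245  486.915] 74.73503374484386
[ 0.    -1.571 -0.   ][-0.    -1.571  0.   ][ 0.001 -1.571 -0.001][-0.    -1.571  0.001][-0.    -1.571 -0.   ]
1 -1 [-116.184  341.677  659.937  109.173  466.245  486.915] 74.73503448993254
[-0.229 -1.559 -0.229][ 0.523 -1.507  0.523][-1.167 -1.237 -1.168][-1.8   -0.681 -1.8  ][-1.938 -0.5   -1.938]
-1 1 [ 469.573 -256.244 -115.774 -206.994   29.671 -475.103] 74.40049641683035
[ 0.    -1.571 -0.   ][ 0.248 -1.034  1.427][-1.197  0.309 -2.289][-1.037 -0.206 -1.492][-0.989 -0.291 -1.305]
-1 -1 [ 469.573 -256.244 -115.774 -206.994   29.671 -475.103] 74.40049640829054
[-0.229 -1.559 -0.229][ 0.636 -0.993  2.02 ][ 0.62  -0.986  2.034][ 0.617 -0.989  2.033][ 0.597 -0.998  2.024]
```

```bash
cat > fit.py <<'E'
from kin import *
def fk2(q,P):
    a1,b1,d1,L1,e,L2,w,d6=P
    Rz=R.from_euler('z',q[0]);Ry=lambda a:R.from_euler('y',a)
    A=Rz*Ry(q[1]); p=Rz.apply([a1,b1,d1])+A.apply([0,0,L1])
    B=A*Ry(q[2]); p=p+B.apply([e,0,L2])
    W=B*R.from_euler('z',q[3]); 
    C1=W*Ry(q[4]); C=C1*R.from_euler('z',q[5])
    return p+C1.apply([w,0,0])+C.apply([0,0,d6]),C
if __name__=='__main__':
    f=lambda P:np.concatenate([fk2(q,P)[0]-t for q,t,r in D])
    r=least_squares(f,[0,0,150,400,0,400,0,200]);print(r.x,r.fun)
E
python3 fit.py
```

```text
[ -0.19   76.374 223.139 506.396  46.533 379.596  -0.156 296.47 ] [-0.017 -0.021  0.005  0.004  0.095 -0.109  0.243 -0.184  0.282 -0.142
  0.147 -0.035 -0.097 -0.03  -0.142]
```

```bash
cat > plan.py <<'E'
from fit import *
P=[-0.19,76.374,223.139,506.396,46.533,379.596,-.156,296.47]
LO=np.array([-2.53,-.77,.04,-1,.28,-3.11]);HI=np.array([2.53,2.02,2.7,4.14,2.66,3.11])
def tool(q):
    p,C=fk2(q,P);return p,C*R.from_euler('y',-np.pi/2)
def ik(p,rot,q0):
    def f(q):
        a,C=tool(q);return np.r_[(a-p)/100,(C.inv()*rot).as_rotvec()]
    r=least_squares(f,np.clip(q0,LO+1e-3,HI-1e-3),bounds=(LO,HI));return r.x,np.abs(r.fun).max()
CC=np.array([632.3,46.5]);YC=-.122
def cup(x,y,z):
    c,s=np.cos(YC),np.sin(YC);return np.array([CC[0]+c*x-s*y,CC[1]+s*x+c*y,z])
def orient(el,yaw): return R.from_euler('xyz',[np.pi/2,-el,yaw])
g_p=np.array([395.7,-231,26.1]);g_r=R.from_euler('xyz',[1.579,.955,-.207])
Lt=g_r.inv().apply(np.array([548.4,-265.5,7])-g_p)
def tcp_for(loop,rot): return np.array(loop)-rot.apply(Lt)
E
python3 - <<'E'
from plan import *
print(Lt, g_r.inv().apply([.975,-.222,0]))
qc=readout.get_obs()['joint_positions']
for al in (35,45,55):
  for psi in (0,.15,.25):
    el=np.radians(al)-0.955; rot=orient(el,YC+psi); 
    print(al,psi)
    q=qc
    for nm,l in dict(A=(-110,24,205),B=(-40,24,210),C=(-10,24,222),D=(32,24,222),E=(35,24,190)).items():
        p=tcp_for(cup(*l),rot)
        best=min((ik(p,rot,q0) for q0 in (q,np.array([0.1,.5,2.2,3.1,.8,-2.9]),np.array([0.1,.5,2.2,2.5,.8,-2]))),key=lambda t:t[1])
        q=best[0];print(nm,p,q,round(best[1],4))
E
```

```text
[106.005 116.761   1.422] [0.578 0.816 0.01 ]
35 0
A [388.063 102.058 130.849] [ 0.549  0.799  2.7    3.844  1.474 -1.357] 0.0826
B [457.543  93.539 135.849] [ 0.262  0.754  2.638  3.504  1.46  -1.477] 0.0
C [487.32   89.888 147.849] [ 0.214  0.664  2.566  3.468  1.31  -1.541] 0.0
D [529.007  84.777 147.849] [ 0.163  0.642  2.469  3.429  1.197 -1.58 ] 0.0
E [531.985  84.412 115.849] [ 0.159  0.759  2.465  3.416  1.306 -1.547] 0.0
35 0.15
A [386.87   81.233 130.849] [ 0.419  0.635  2.7    3.728  1.259 -1.547] 0.2152
B [456.35   72.714 135.849] [ 0.003  0.737  2.7    3.155  1.479 -1.581] 0.0439
C [486.127  69.063 147.849] [-0.074  0.703  2.65   3.045  1.437 -1.592] 0.0
D [527.815  63.952 147.849] [-0.082  0.654  2.535  3.033  1.274 -1.576] 0.0
E [530.792  63.587 115.849] [-0.083  0.783  2.53   3.036  1.397 -1.59 ] 0.0
35 0.25
A [387.812  67.352 130.849] [-0.002  0.35   2.7    3.158  0.827 -1.643] 0.3121
B [457.292  58.833 135.849] [-0.268  0.659  2.7    2.774  1.335 -1.657] 0.0941
C [487.069  55.182 147.849] [-0.277  0.713  2.665  2.758  1.445 -1.664] 0.0
D [528.757  50.071 147.849] [-
[... 1763 characters left out ...]
.0741
B [490.091  73.659  92.717] [-0.058  1.38   2.573  3.017  2.384 -1.661] 0.0
C [519.869  70.008 104.717] [-0.066  1.251  2.522  3.025  2.204 -1.64 ] 0.0
D [561.556  64.897 104.717] [-0.075  1.155  2.424  3.027  2.011 -1.619] 0.0
E [564.534  64.532  72.717] [-0.076  1.241  2.378  3.025  2.05  -1.624] 0.0
55 0.25
A [421.291  71.661  87.717] [-0.34   1.817  2.7    1.843  2.66  -2.812] 0.0447
B [490.771  63.142  92.717] [-0.268  1.406  2.588  2.574  2.343 -1.987] 0.0
C [520.548  59.491 104.717] [-0.247  1.264  2.533  2.679  2.179 -1.846] 0.0
D [562.236  54.38  104.717] [-0.227  1.16   2.43   2.751  1.994 -1.737] 0.0
E [565.213  54.015  72.717] [-0.226  1.246  2.384  2.745  2.031 -1.753] 0.0
```

```bash
cat > chain.py <<'E'
from plan import *
from scipy.spatial.transform import Slerp
def run(way,q,n=12,verbose=True):
    """way: list of (name,p,rot)"""
    p0,r0=tool(q)
    for nm,p,r in way:
        worst=0;dq=0
        S=Slerp([0,1],R.concatenate([r0,r]))
        for k in range(1,n+1):
            t=k/n; qn,e=ik(p0+(p-p0)*t,S(t),q);worst=max(worst,e);dq=max(dq,np.abs(qn-q).max());q=qn
        print(nm,p.round(1),q,'err',round(worst,4),'maxstep',round(dq,3));p0,r0=p,r
    return q
E
cat > c1.py <<'E'
from chain import *
q=readout.get_obs()['joint_positions']
def pose(al,psi,l): 
    r=orient(np.radians(al)-.955,YC+psi);return tcp_for(cup(*l),r),r
for a0 in (0,15,25):
  print(a0)
  psi=.15
  way=[('lift',g_p+[0,0,100],g_r)]
  for nm,al,l in [('A0',a0,(-150,-150,205)),('A',a0,(-110,24,205)),('B',a0,(-40,24,210)),('C',a0,(-10,24,222)),('D',a0,(32,24,222)),('E',30,(33,24,205)),('F',45,(35,24,191))]:
    way.append((nm,*pose(al,psi,l)))
  run(way,q)
E
python3 c1.py
```

```text
0
lift [ 395.7 -231.   126.1] [-0.966  0.253  2.323  1.362  0.418 -0.423] err 0.0 maxstep 0.083
A0 [308.6 -87.1 224.1] [-1.069 -0.302  2.431  0.749  0.855  0.013] err 0.0 maxstep 0.06
A [369.5  80.7 224.1] [-0.002 -0.17   2.353  0.052  0.343  1.498] err 0.0 maxstep 0.172
B [439.   72.2 229.1] [-0.033 -0.033  2.223  0.107  0.338  1.42 ] err 0.0 maxstep 0.012
C [468.8  68.6 241.1] [-0.042  0.005  2.145  0.11   0.38   1.411] err 0.0 maxstep 0.007
D [510.5  63.5 241.1] [-0.052  0.083  2.06   0.123  0.387  1.391] err 0.0 maxstep 0.007
E [522.9  63.7 143.3] [-0.081  0.572  2.514  3.03   1.084 -1.564] err 0.095 maxstep 1.952
F [545.8  64.   93.8] [-0.082  1.049  2.492  3.03   1.798 -1.615] err 0.0 maxstep 0.069
15
lift [ 395.7 -231.   126.1] [-0.966  0.253  2.323  1.362  0.418 -0.423] err 0.0 maxstep 0.083
A0 [309.  -87.1 182.9] [-1.478 -0.102  2.7    1.184  0.953 -0.874] err 0.0213 maxstep 0.103
A [369.9  80.8 182.9] [-0.014  0.008  2.645  3.056  0.39  -1.519] err 0.0523 maxstep 0.272
B [439.4  72.2 187.9] [-0.05   0.104  2.497  2.961  0.34  -1.45 ] err 0.0 maxstep 0.013
C [469.2  68.6 199
[... 361 characters left out ...]
   126.1] [-0.966  0.253  2.323  1.362  0.418 -0.423] err 0.0 maxstep 0.083
A0 [315.2 -86.9 156.1] [-1.492  0.196  2.7    1.271  0.97  -1.176] err 0.141 maxstep 0.154
A [376.1  80.9 156.1] [ 0.124  0.242  2.7    3.348  0.744 -1.663] err 0.2505 maxstep 0.368
B [445.6  72.4 161.1] [-0.06   0.395  2.652  3.048  0.958 -1.561] err 0.1032 maxstep 0.043
C [475.4  68.8 173.1] [-0.069  0.342  2.563  3.026  0.817 -1.54 ] err 0.0 maxstep 0.013
D [517.1  63.7 173.1] [-0.077  0.368  2.46   3.006  0.741 -1.523] err 0.0 maxstep 0.009
E [522.9  63.7 143.3] [-0.081  0.572  2.514  3.03   1.084 -1.564] err 0.0 maxstep 0.029
F [545.8  64.   93.8] [-0.082  1.049  2.492  3.03   1.798 -1.615] err 0.0 maxstep 0.069
```

```bash
cat > c2.py <<'E'
from chain import *
q=readout.get_obs()['joint_positions']
def pose(al,psi,l): 
    r=orient(np.radians(al)-.955,YC+psi);return tcp_for(cup(*l),r),r
psi=.12
way=[('lift',g_p+[0,0,60],g_r)]
for nm,al,ps,l in [('L2',10,.0,(-100,-250,160)),('A0',18,.05,(-95,-130,190)),('A',18,psi,(-92,24,205)),('B',20,psi,(-40,24,210)),('C',20,psi,(-10,24,222)),('D',20,psi,(32,24,222)),('E',30,psi,(33,24,205)),('F',45,psi,(35,24,191))]:
    way.append((nm,*pose(al,ps,l)))
run(way,q)
E
python3 c2.py
```

```text
lift [ 395.7 -231.    86.1] [-0.966  0.371  2.364  1.725  0.414 -0.818] err 0.0 maxstep 0.049
L2 [ 346.5 -168.9  151.6] [-1.201  0.135  2.578  1.592  0.677 -0.947] err 0.0 maxstep 0.028
A0 [367.9 -58.4 159.8] [-0.833  0.09   2.7    2.058  0.646 -1.147] err 0.0707 maxstep 0.053
A [389.1  83.2 174.8] [ 0.048  0.137  2.655  3.214  0.581 -1.602] err 0.0715 maxstep 0.114
B [441.9  76.9 174.4] [ 0.005  0.228  2.569  3.152  0.621 -1.575] err 0.0 maxstep 0.008
C [471.7  73.3 186.4] [-0.011  0.212  2.486  3.126  0.521 -1.563] err 0.0 maxstep 0.009
D [513.4  68.2 186.4] [-0.029  0.261  2.392  3.094  0.476 -1.543] err 0.0 maxstep 0.008
E [522.9  68.  143.3] [-0.031  0.571  2.507  3.112  1.075 -1.569] err 0.0 maxstep 0.051
F [545.8  67.7  93.8] [-0.032  1.043  2.485  3.111  1.787 -1.582] err 0.0 maxstep 0.069
```

```bash
cat > c3.py <<'E'
from chain import *
import io,contextlib,itertools
q0=readout.get_obs()['joint_positions']
def pose(al,psi,l): 
    r=orient(np.radians(al)-.955,YC+psi);return tcp_for(cup(*l),r),r
def ev(way,q,n=8):
    p0,r0=tool(q);W=0;M=0
    for p,r in way:
        S=Slerp([0,1],R.concatenate([r0,r]))
        for k in range(1,n+1):
            t=k/n;qn,e=ik(p0+(p-p0)*t,S(t),q);W=max(W,e);M=max(M,np.abs(qn-q).max());q=qn
            if W>.03 or M>.5:return W,M,q
        p0,r0=p,r
    return W,M,q
q1=q0
for al0,ps0,alA,psA,zA in itertools.product((5,10,14),(-.1,.05,.2),(8,11,14,17),(.05,.15,.25),(200,)):
    way=[(g_p+[0,0,60],g_r),pose(al0,ps0,(-92,-150,zA-10)),pose(alA,psA,(-90,24,zA)),pose(20,psA,(-40,24,212)),pose(20,psA,(32,24,222)),pose(30,psA,(33,24,205)),pose(45,psA,(35,24,191))]
    W,M,q=ev(way,q0)
    if W<.02 and M<.5: print(al0,ps0,alA,psA,zA,round(W,4),round(M,3),q)
E
time timeout 570 python3 c3.py
```

```text
5 0.05 11 0.25 200 0.0 0.175 [-0.246  1.054  2.499  2.764  1.785 -1.721]
5 0.05 14 0.15 200 0.0 0.337 [-0.082  1.049  2.492  3.03   1.798 -1.615]
5 0.05 14 0.25 200 0.0 0.187 [-0.246  1.054  2.499  2.764  1.785 -1.721]
5 0.05 17 0.05 200 0.0036 0.471 [ 0.082  1.024  2.458  3.295  1.738 -1.519]
5 0.05 17 0.15 200 0.0 0.319 [-0.082  1.049  2.492  3.03   1.798 -1.615]
5 0.05 17 0.25 200 0.0 0.202 [-0.246  1.054  2.499  2.764  1.785 -1.721]
5 0.2 11 0.25 200 0.0 0.25 [-0.246  1.054  2.499  2.764  1.785 -1.721]
5 0.2 14 0.15 200 0.0 0.42 [-0.082  1.049  2.492  3.03   1.798 -1.615]
5 0.2 14 0.25 200 0.0 0.265 [-0.246  1.054  2.499  2.764  1.785 -1.721]
5 0.2 17 0.15 200 0.0 0.363 [-0.082  1.049  2.492  3.03   1.798 -1.615]
5 0.2 17 0.25 200 0.0 0.251 [-0.246  1.054  2.499  2.764  1.785 -1.721]
10 -0.1 11 0.25 200 0.0028 0.129 [-0.246  1.054  2.499  2.764  1.785 -1.721]
10 -0.1 14 0.05 200 0.0115 0.248 [ 0.082  1.024  2.458  3.295  1.738 -1.519]
10 -0.1 14 0.15 200 0.0028 0.121 [-0.082  1.049  2.492  3.03   1.798 -1.615]
10 -0.1 14 0.25 200 0.0028 0.1 [-0.246  1.054  2.499  2.764  1.785 -1.
[... 2300 characters left out ...]
14 0.05 17 0.15 200 0.0003 0.167 [-0.082  1.049  2.492  3.03   1.798 -1.615]
14 0.05 17 0.25 200 0.0 0.1 [-0.246  1.054  2.499  2.764  1.785 -1.721]
14 0.2 11 0.25 200 0.0 0.129 [-0.246  1.054  2.499  2.764  1.785 -1.721]
14 0.2 14 0.05 200 0.0 0.419 [ 0.082  1.024  2.458  3.295  1.738 -1.519]
14 0.2 14 0.15 200 0.0 0.32 [-0.082  1.049  2.492  3.03   1.798 -1.615]
14 0.2 14 0.25 200 0.0 0.171 [-0.246  1.054  2.499  2.764  1.785 -1.721]
14 0.2 17 0.05 200 0.0 0.34 [ 0.082  1.024  2.458  3.295  1.738 -1.519]
14 0.2 17 0.15 200 0.0 0.257 [-0.082  1.049  2.492  3.03   1.798 -1.615]
14 0.2 17 0.25 200 0.0 0.175 [-0.246  1.054  2.499  2.764  1.785 -1.721]
real	1m34.953s
user	1m33.679s
sys	0m0.188s
```

```bash
cat > seg.py <<'E'
from chain import *
def pose(al,psi,l): 
    r=orient(np.radians(al)-.955,YC+psi);return tcp_for(cup(*l),r),r
def rows(p,r,n):
    o=readout.get_obs();p0=o['tool_pos'];r0=R.from_euler('xyz',o['tcp_rot'])
    S=Slerp([0,1],R.concatenate([r0,r]));q=o['joint_positions']
    w=(r0.inv()*r).as_rotvec()/n
    print('per-row turn',w.round(3))
    for k in range(n):
        a=S(k/n).inv().apply((p-p0)/n)/10
        qn,e=ik(p0+(p-p0)*(k+1)/n,S((k+1)/n),q)
        print(k,a.round(2),'dq%.2f err%.3f'%(np.abs(qn-q).max(),e));q=qn
    print('q',q)
def loopnow():
    o=readout.get_obs();r=R.from_euler('xyz',o['tcp_rot']);L=o['tool_pos']+r.apply(Lt)
    d=L[:2]-CC;c,s=np.cos(YC),np.sin(YC)
    ax=r.apply([.578,.816,.01])
    print('loop world',L,'cup x,y,z',np.round([c*d[0]+s*d[1],-s*d[0]+c*d[1],L[2]],1),'alpha',np.degrees(np.arcsin(ax[2])))
E
python3 - <<'E'
from seg import *
loopnow()
rows(g_p+[0,0,60],g_r,5)
E
```

```text
loop world [ 548.41  -265.567    6.975] cup x,y,z [ -45.3 -320.     7. ] alpha -0.028302910420655254
per-row turn [-0.  0. -0.]
0 [-0.98  0.69 -0.01] dq0.08 err0.000
1 [-0.98  0.69 -0.01] dq0.09 err0.000
2 [-0.98  0.69 -0.01] dq0.10 err0.000
3 [-0.98  0.69 -0.01] dq0.11 err0.000
4 [-0.98  0.69 -0.01] dq0.12 err0.000
q [-0.966  0.371  2.364  1.725  0.414 -0.818]
```

>>> arm_command(plan=[{"tx": -0.5, "ty": 0.35, "tz": 0, "wx": 0, "wy": 0, "wz": 0, "jaw": -1}, {"tx": -0.9, "ty": 0.65, "tz": 0, "wx": 0, "wy": 0, "wz": 0, "jaw": -1}, {"tx": -1.0, "ty": 0.7, "tz": 0, "wx": 0, "wy": 0, "wz": 0, "jaw": -1}, {"tx": -1.0, "ty": 0.7, "tz": 0, "wx": 0, "wy": 0, "wz": 0, "jaw": -1}, {"tx": -1.0, "ty": 0.7, "tz": 0, "wx": 0, "wy": 0, "wz": 0, "jaw": -1}, {"tx": -0.5, "ty": 0.4, "tz": 0, "wx": 0, "wy": 0, "wz": 0, "jaw": -1}, {"tx": 0, "ty": 0, "tz": 0, "wx": 0, "wy": 0, "wz": 0, "jaw": -1}])

```text
time: 9.1
tool_pos: [395.9, -231.5, 86.6]
tcp_rot: [1.577, 0.955, -0.209]
contact_force: [-0.5, 0.6, -2.0]
grip_width: 17.6
```

```bash
python3 - <<'E'
from seg import *
o=st();loopnow()
cv2.imwrite('pics/w7.png',imaging.capture('wrist'))
p,r=pose(14,.05,(-92,-150,190));print(p)
rows(p,r,12)
E
```

```text
9.1 [ 395.876 -231.532   86.562] [ 1.577  0.955 -0.209] 
 q [-0.965  0.369  2.363  1.721  0.413 -0.814] w 17.6 F [-0.453  0.582 -2.015]
loop world [ 548.561 -266.095   67.456] cup x,y,z [ -45.1 -320.5   67.5] alpha -0.034724774470621875
[366.725 -78.511 170.653]
per-row turn [-0.009  0.008  0.02 ]
0 [-0.86 -0.01 -1.2 ] dq0.04 err0.000
1 [-0.85  0.02 -1.2 ] dq0.04 err0.000
2 [-0.84  0.05 -1.21] dq0.03 err0.000
3 [-0.83  0.07 -1.22] dq0.03 err0.000
4 [-0.82  0.1  -1.22] dq0.03 err0.000
5 [-0.81  0.13 -1.23] dq0.03 err0.000
6 [-0.8   0.16 -1.23] dq0.03 err0.000
7 [-0.79  0.18 -1.24] dq0.03 err0.000
8 [-0.77  0.21 -1.24] dq0.03 err0.000
9 [-0.76  0.24 -1.24] dq0.03 err0.000
10 [-0.74  0.26 -1.25] dq0.03 err0.000
11 [-0.73  0.29 -1.25] dq0.03 err0.000
q [-0.924  0.042  2.673  1.884  0.643 -1.026]
```

View pics/w7.png

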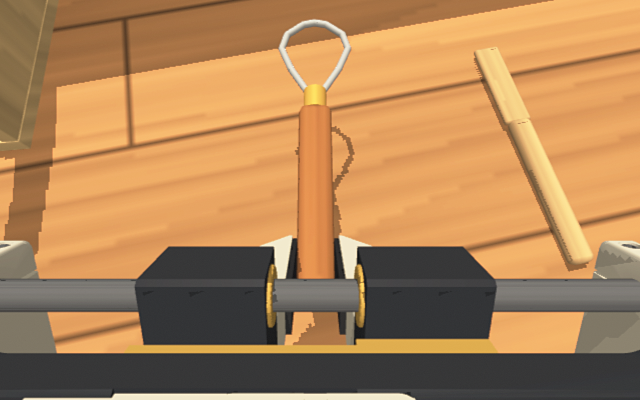

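>>> arm_command(plan=[{"tx": -0.8, "ty": 0, "tz": -1.2, "wx": -0.009, "wy": 0.008, "wz": 0.02, "jaw": -1}, {"tx": -1.3, "ty": 0, "tz": -1.8, "wx": -0.014, "wy": 0.012, "wz": 0.03, "jaw": -1}, {"tx": -1.3, "ty": 0.1, "tz": -1.8, "wx": -0.014, "wy": 0.012, "wz": 0.03, "jaw": -1}, {"tx": -1.25, "ty": 0.15, "tz": -1.85, "wx": -0.014, "wy": 0.012, "wz": 0.03, "jaw": -1}, {"tx": -1.2, "ty": 0.25, "tz": -1.85, "wx": -0.014, "wy": 0.012, "wz": 0.03, "jaw": -1}, {"tx": -1.2, "ty": 0.3, "tz": -1.85, "wx": -0.014, "wy": 0.012, "wz": 0.03, "jaw": -1}, {"tx": -1.15, "ty": 0.35, "tz": -1.85, "wx": -0.014, "wy": 0.012, "wz": 0.03, "jaw": -1}, {"tx": -1.1, "ty": 0.4, "tz": -1.85, "wx": -0.014, "wy": 0.012, "wz": 0.03, "jaw": -1}, {"tx": -0.4, "ty": 0.15, "tz": -0.6, "wx": -0.004, "wy": 0.004, "wz": 0.01, "jaw": -1}, {"tx": 0, "ty": 0, "tz": 0, "wx": 0, "wy": 0, "wz": 0, "jaw": -1}])

```text
time: 10.15
tool_pos: [366.4, -79.0, 171.4]
tcp_rot: [1.573, 0.715, -0.067]
contact_force: [0.2, -1.1, -1.7]
grip_width: 17.5
```

```bash
python3 - <<'E'
from seg import *
o=st();loopnow()
print(proj('wrist',o['tool_pos']+R.from_euler('xyz',o['tcp_rot']).apply(Lt),o))
p,r=pose(14,.2,(-90,24,200));print(p)
rows(p,r,14)
E
```

```text
10.15 [366.35  -78.964 171.431] [ 1.573  0.715 -0.067] 
 q [-0.929  0.034  2.667  1.851  0.639 -0.995] w 17.5 F [ 0.213 -1.066 -1.693]
loop world [522.492 -91.028 190.043] cup x,y,z [ -92.3 -149.9  190. ] alpha 13.701901869791758
[317.564  24.026]
[389.743  70.497 180.653]
per-row turn [-0.007  0.008  0.   ]
0 [ 0.03  0.11 -1.08] dq0.05 err0.000
1 [ 0.04  0.12 -1.08] dq0.05 err0.000
2 [ 0.05  0.13 -1.07] dq0.05 err0.000
3 [ 0.05  0.13 -1.07] dq0.05 err0.000
4 [ 0.06  0.14 -1.07] dq0.06 err0.000
5 [ 0.07  0.15 -1.07] dq0.06 err0.000
6 [ 0.08  0.15 -1.07] dq0.06 err0.000
7 [ 0.09  0.16 -1.07] dq0.06 err0.000
8 [ 0.1   0.17 -1.06] dq0.07 err0.000
9 [ 0.1   0.18 -1.06] dq0.07 err0.000
10 [ 0.11  0.18 -1.06] dq0.07 err0.000
11 [ 0.12  0.19 -1.06] dq0.08 err0.000
12 [ 0.13  0.2  -1.06] dq0.08 err0.000
13 [ 0.14  0.21 -1.05] dq0.08 err0.000
q [-0.145  0.029  2.61   2.677  0.383 -1.283]
```

>>> arm_command(plan=[{"tx": 0.03, "ty": 0.1, "tz": -1.1, "wx": -0.007, "wy": 0.008, "wz": 0, "jaw": -1}, {"tx": 0.04, "ty": 0.12, "tz": -1.1, "wx": -0.007, "wy": 0.008, "wz": 0, "jaw": -1}, {"tx": 0.05, "ty": 0.13, "tz": -1.1, "wx": -0.007, "wy": 0.008, "wz": 0, "jaw": -1}, {"tx": 0.05, "ty": 0.13, "tz": -1.1, "wx": -0.007, "wy": 0.008, "wz": 0, "jaw": -1}, {"tx": 0.06, "ty": 0.14, "tz": -1.1, "wx": -0.007, "wy": 0.008, "wz": 0, "jaw": -1}, {"tx": 0.07, "ty": 0.15, "tz": -1.1, "wx": -0.007, "wy": 0.008, "wz": 0, "jaw": -1}, {"tx": 0.08, "ty": 0.15, "tz": -1.1, "wx": -0.007, "wy": 0.008, "wz": 0, "jaw": -1}, {"tx": 0.09, "ty": 0.16, "tz": -1.1, "wx": -0.007, "wy": 0.008, "wz": 0, "jaw": -1}, {"tx": 0.1, "ty": 0.17, "tz": -1.1, "wx": -0.007, "wy": 0.008, "wz": 0, "jaw": -1}, {"tx": 0.1, "ty": 0.18, "tz": -1.1, "wx": -0.007, "wy": 0.008, "wz": 0, "jaw": -1}, {"tx": 0.11, "ty": 0.18, "tz": -1.1, "wx": -0.007, "wy": 0.008, "wz": 0, "jaw": -1}, {"tx": 0.12, "ty": 0.19, "tz": -1.0, "wx": -0.007, "wy": 0.008, "wz": 0, "jaw": -1}, {"tx": 0.13, "ty": 0.2, "tz": -1.0, "wx": -0.007, "wy": 0.008, "wz": 0, "jaw": -1}, {"tx": 0.14, "ty": 0.2, "tz": -0.9, "wx": -0.007, "wy": 0.008, "wz": 0, "jaw": -1}, {"tx": 0, "ty": 0, "tz": 0, "wx": 0, "wy": 0, "wz": 0, "jaw": -1}])

```text
time: 11.65
tool_pos: [390.6, 71.3, 180.3]
tcp_rot: [1.572, 0.716, 0.083]
contact_force: [0.2, -0.3, -0.6]
grip_width: 17.5
```

```bash
python3 - <<'E'
from seg import *
o=st();loopnow()
cv2.imwrite('pics/w8.png',imaging.capture('wrist'))
cv2.imwrite('pics/top8.png',cv2.resize(imaging.capture('top')[100:300,180:460],None,fx=2.8,fy=2.8))
cv2.imwrite('pics/side8.png',cv2.resize(imaging.capture('side')[140:310,220:420],None,fx=3.5,fy=3.5))
p,r=pose(18,.2,(-45,24,210));print(p)
rows(p,r,6)
E
```

```text
11.65 [390.614  71.284 180.298] [1.572 0.716 0.083] 
 q [-0.144  0.029  2.605  2.657  0.373 -1.264] w 17.5 F [ 0.244 -0.264 -0.567]
loop world [546.821  82.654 198.811] cup x,y,z [-89.2  25.5 198.8] alpha 13.665401077989744
[436.134  65.155 179.782]
per-row turn [ 0.    -0.     0.012]
0 [0.58 0.49 0.15] dq0.03 err0.000
1 [0.58 0.48 0.15] dq0.03 err0.000
2 [0.59 0.48 0.15] dq0.03 err0.000
3 [0.6  0.47 0.15] dq0.03 err0.000
4 [0.6  0.46 0.15] dq0.03 err0.000
5 [0.61 0.45 0.15] dq0.02 err0.000
q [-0.152  0.158  2.569  2.772  0.532 -1.388]
```

View pics/w8.png

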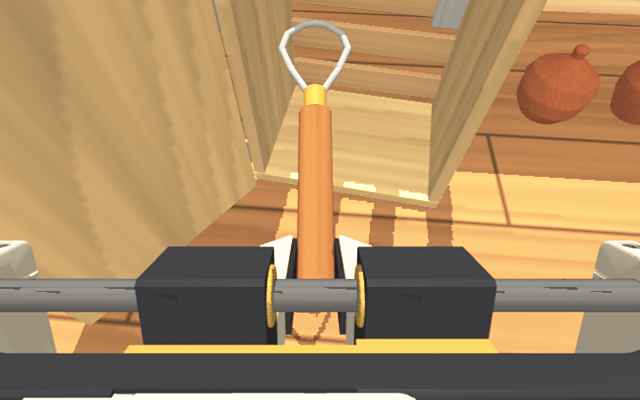

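View pics/top8.png

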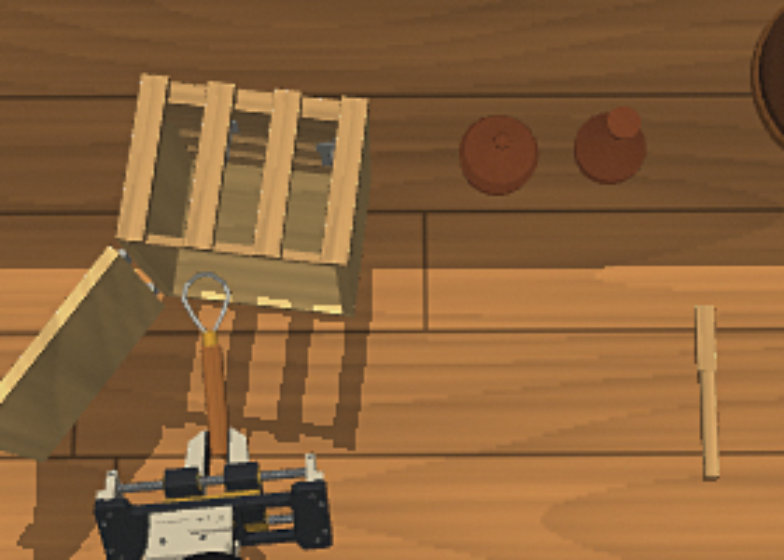

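View pics/side8.png

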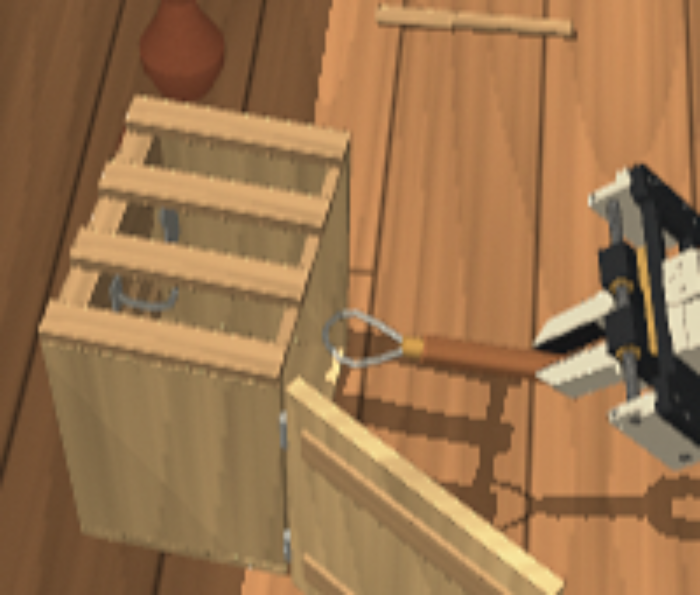

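>>> arm_command(plan=[{"tx": 0.6, "ty": 0.5, "tz": 0.15, "wx": 0, "wy": 0, "wz": 0.012, "jaw": -1}, {"tx": 0.6, "ty": 0.5, "tz": 0.15, "wx": 0, "wy": 0, "wz": 0.012, "jaw": -1}, {"tx": 0.6, "ty": 0.5, "tz": 0.15, "wx": 0, "wy": 0, "wz": 0.012, "jaw": -1}, {"tx": 0.6, "ty": 0.45, "tz": 0.15, "wx": 0, "wy": 0, "wz": 0.012, "jaw": -1}, {"tx": 0.6, "ty": 0.45, "tz": 0.15, "wx": 0, "wy": 0, "wz": 0.012, "jaw": -1}, {"tx": 0.6, "ty": 0.45, "tz": 0.15, "wx": 0, "wy": 0, "wz": 0.012, "jaw": -1}, {"tx": 0, "ty": 0, "tz": 0, "wx": 0, "wy": 0, "wz": 0, "jaw": -1}])

```text
time: 12.5
tool_pos: [437.3, 65.5, 179.8]
tcp_rot: [1.572, 0.642, 0.082]
contact_force: [-1.0, -0.2, -1.9]
grip_width: 17.5
```

```bash
python3 - <<'E'
from seg import *
o=st();loopnow()
cv2.imwrite('pics/w9.png',imaging.capture('wrist'))
p,r=pose(20,.2,(-8,24,221));print(p)
rows(p,r,5)
E
```

```text
12.5 [437.266  65.533 179.775] [1.572 0.642 0.082] 
 q [-0.154  0.158  2.565  2.761  0.527 -1.379] w 17.5 F [-0.974 -0.213 -1.924]
loop world [591.705  76.578 209.755] cup x,y,z [-44.   24.9 209.8] alpha 17.88284149678193
[474.004  60.742 185.399]
per-row turn [ 0.    -0.001  0.007]
0 [0.52 0.53 0.16] dq0.01 err0.000
1 [0.52 0.53 0.16] dq0.01 err0.000
2 [0.53 0.53 0.16] dq0.01 err0.000
3 [0.53 0.52 0.16] dq0.01 err0.000
4 [0.54 0.52 0.16] dq0.01 err0.000
q [-0.152  0.209  2.499  2.774  0.55  -1.386]
```

View pics/w9.png

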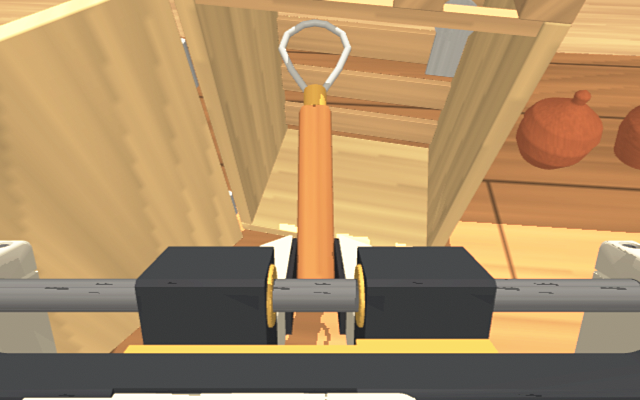

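>>> arm_command(plan=[{"tx": 0.5, "ty": 0.5, "tz": 0.16, "wx": 0, "wy": 0, "wz": 0.007, "jaw": -1}, {"tx": 0.5, "ty": 0.5, "tz": 0.16, "wx": 0, "wy": 0, "wz": 0.007, "jaw": -1}, {"tx": 0.55, "ty": 0.55, "tz": 0.16, "wx": 0, "wy": 0, "wz": 0.007, "jaw": -1}, {"tx": 0.55, "ty": 0.55, "tz": 0.16, "wx": 0, "wy": 0, "wz": 0.007, "jaw": -1}, {"tx": 0.55, "ty": 0.55, "tz": 0.16, "wx": 0, "wy": 0, "wz": 0.007, "jaw": -1}, {"tx": 0, "ty": 0, "tz": 0, "wx": 0, "wy": 0, "wz": 0, "jaw": -1}])

```text
time: 13.15
tool_pos: [475.1, 60.5, 186.2]
tcp_rot: [1.572, 0.606, 0.081]
contact_force: [-0.6, 0.6, -1.3]
grip_width: 17.9
```

```bash
python3 - <<'E'
from seg import *
o=st();loopnow()
cv2.imwrite('pics/w10.png',imaging.capture('wrist'))
cv2.imwrite('pics/side10.png',cv2.resize(imaging.capture('side')[150:250,220:340],None,fx=6,fy=6,interpolation=cv2.INTER_CUBIC))
cv2.imwrite('pics/top10.png',cv2.resize(imaging.capture('top')[115:215,215:335],None,fx=6,fy=6,interpolation=cv2.INTER_CUBIC))
p,r=pose(20,.2,(30,24,222));print(p)
rows(p,r,6)
E
```

```text
13.15 [475.118  60.494 186.219] [1.572 0.606 0.081] 
 q [-0.156  0.207  2.495  2.759  0.545 -1.375] w 17.9 F [-0.632  0.604 -1.302]
loop world [628.379  71.449 221.765] cup x,y,z [ -6.9  24.3 221.8] alpha 19.950100152920136
[511.722  56.117 186.399]
per-row turn [ 0.    -0.001  0.   ]
0 [0.51 0.37 0.13] dq0.01 err0.000
1 [0.51 0.37 0.13] dq0.01 err0.000
2 [0.51 0.37 0.13] dq0.01 err0.000
3 [0.51 0.37 0.13] dq0.01 err0.000
4 [0.51 0.37 0.13] dq0.01 err0.000
5 [0.51 0.37 0.13] dq0.01 err0.000
q [-0.148  0.252  2.409  2.751  0.505 -1.355]
```

View pics/side10.png

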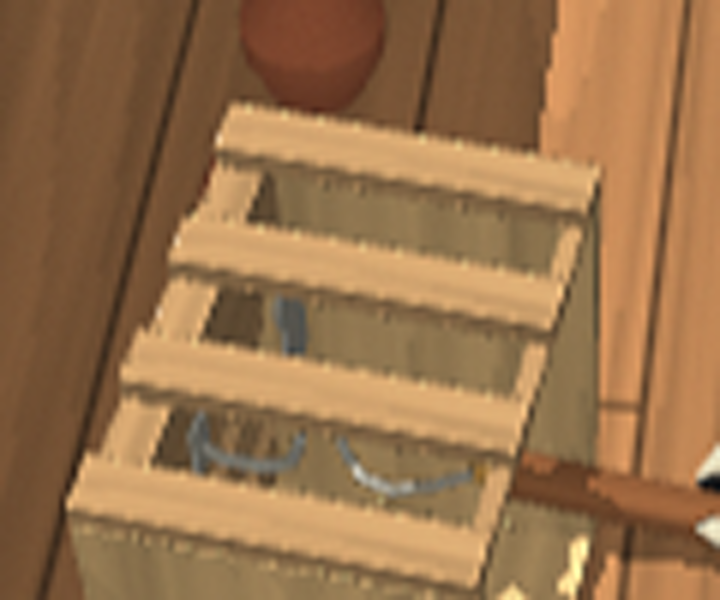

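View pics/top10.png

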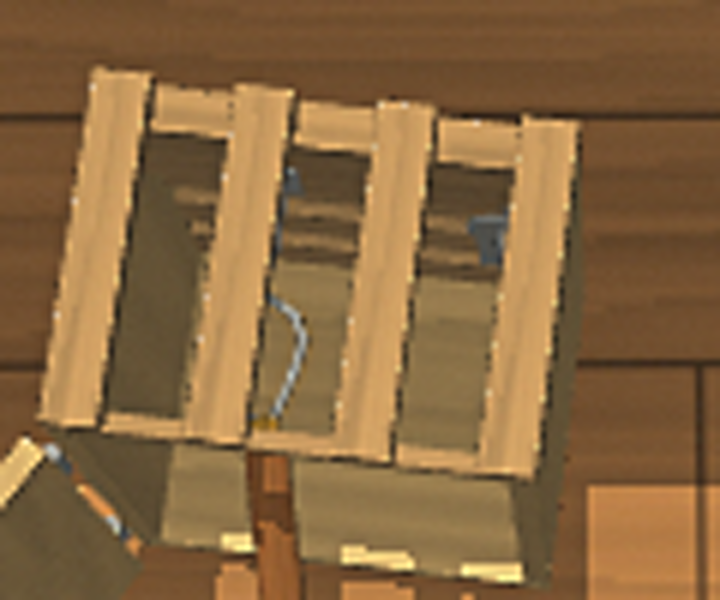

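View pics/w10.png

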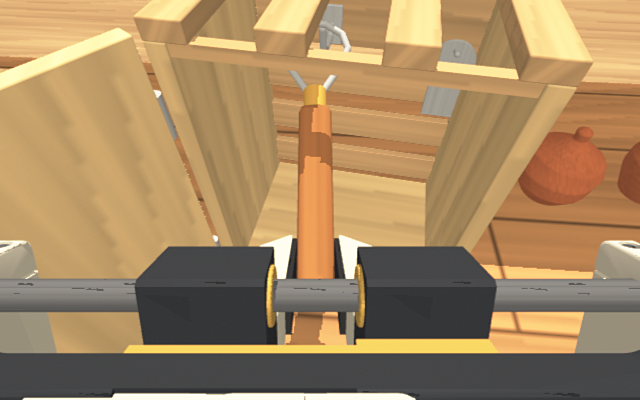

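```bash
python3 - <<'E'
from seg import *
a=cv2.imread('pics/w10.png');cv2.imwrite('pics/w10z.png',cv2.resize(a[0:110,260:400],None,fx=5.5,fy=5.5,interpolation=cv2.INTER_CUBIC))
o=readout.get_obs()
for nm,l in dict(plate=(55,24,195),seat=(35,24,191.5),tip=(13,24,212.5)).items(): print(nm,proj('wrist',cup(*l),o))
print('loopend',proj('wrist',o['tool_pos']+R.from_euler('xyz',o['tcp_rot']).apply(Lt),o))
E
```

```text
plate [333.767  20.354]
seat [329.146  37.024]
tip [324.288  22.123]
loopend [317.521  24.062]
```

View pics/w10z.png

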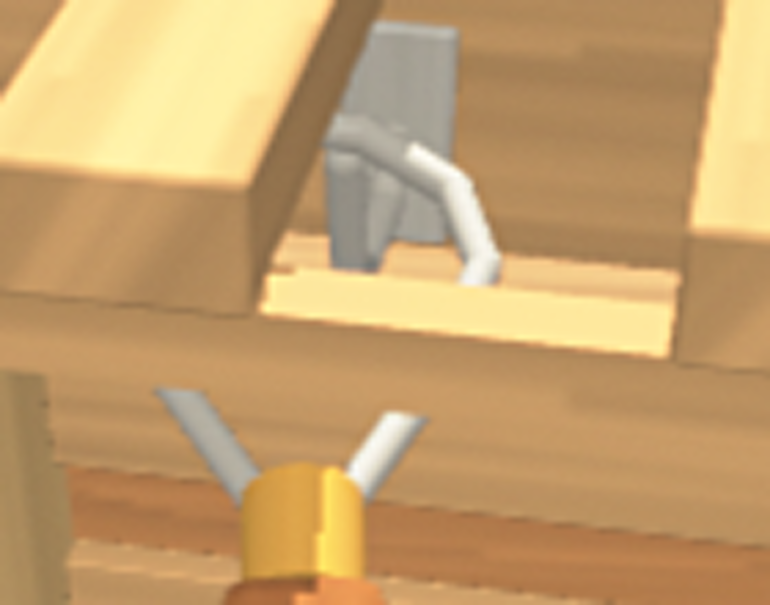

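>>> arm_command(plan=[{"tx": 0.5, "ty": 0.37, "tz": 0.13, "wx": 0, "wy": 0, "wz": 0, "jaw": -1}, {"tx": 0.5, "ty": 0.37, "tz": 0.13, "wx": 0, "wy": 0, "wz": 0, "jaw": -1}, {"tx": 0.5, "ty": 0.37, "tz": 0.13, "wx": 0, "wy": 0, "wz": 0, "jaw": -1}, {"tx": 0.5, "ty": 0.37, "tz": 0.13, "wx": 0, "wy": 0, "wz": 0, "jaw": -1}, {"tx": 0.5, "ty": 0.37, "tz": 0.13, "wx": 0, "wy": 0, "wz": 0, "jaw": -1}, {"tx": 0.5, "ty": 0.37, "tz": 0.13, "wx": 0, "wy": 0, "wz": 0, "jaw": -1}, {"tx": 0, "ty": 0, "tz": 0, "wx": 0, "wy": 0, "wz": 0, "jaw": -1}])

```text
time: 14.0
tool_pos: [512.7, 55.8, 187.2]
tcp_rot: [1.572, 0.607, 0.082]
contact_force: [0.9, 0.4, -0.3]
grip_width: 17.5
```

```bash
python3 - <<'E'
from seg import *
o=st();loopnow()
a=imaging.capture('wrist');cv2.imwrite('pics/w11z.png',cv2.resize(a[0:110,240:400],None,fx=5,fy=5,interpolation=cv2.INTER_CUBIC))
cv2.imwrite('pics/side11.png',cv2.resize(imaging.capture('side')[150:250,220:340],None,fx=6,fy=6,interpolation=cv2.INTER_CUBIC))
p,r=pose(30,.2,(33,24,206));print(p)
rows(p,r,6)
E
```

```text
14.0 [512.748  55.796 187.22 ] [1.572 0.607 0.082] 
 q [-0.152  0.25   2.405  2.734  0.5   -1.342] w 17.5 F [ 0.915  0.401 -0.271]
loop world [666.023  66.77  222.698] cup x,y,z [ 31.   24.2 222.7] alpha 19.92437416440389
[523.19   56.416 144.262]
per-row turn [ 0.    -0.001  0.029]
0 [ 0.56 -0.47  0.01] dq0.09 err0.000
1 [ 0.55 -0.49  0.01] dq0.10 err0.000
2 [ 0.53 -0.5   0.01] dq0.10 err0.000
3 [ 0.52 -0.52  0.01] dq0.10 err0.000
4 [ 0.5  -0.53  0.01] dq0.10 err0.000
5 [ 0.49 -0.55  0.01] dq0.10 err0.000
q [-0.163  0.569  2.521  2.894  1.089 -1.557]
```

View pics/side11.png

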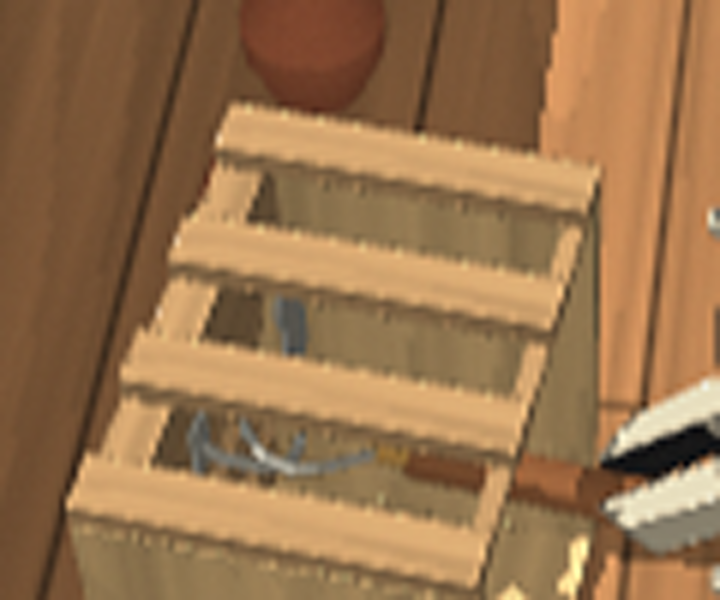

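View pics/w11z.png

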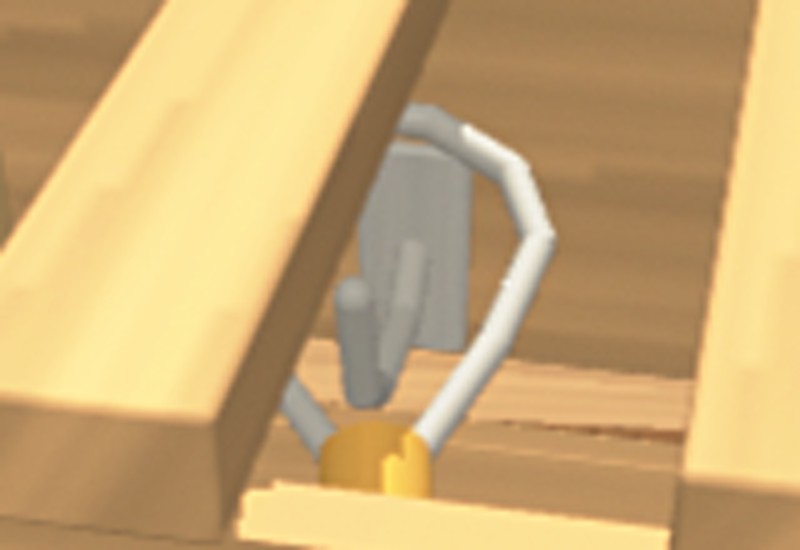

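```bash
python3 - <<'E'
from seg import *
p,r=pose(30,.2,(33,27,206));print(p)
rows(p,r,6)
E
```

```text
[523.555  59.393 144.262]
per-row turn [ 0.    -0.001  0.029]
0 [ 0.57 -0.47 -0.04] dq0.09 err0.000
1 [ 0.56 -0.48 -0.04] dq0.10 err0.000
2 [ 0.54 -0.5  -0.04] dq0.10 err0.000
3 [ 0.53 -0.51 -0.04] dq0.10 err0.000
4 [ 0.51 -0.53 -0.04] dq0.10 err0.000
5 [ 0.5  -0.54 -0.04] dq0.10 err0.000
q [-0.151  0.568  2.519  2.906  1.087 -1.557]
```

>>> arm_command(plan=[{"tx": 0.57, "ty": -0.47, "tz": -0.04, "wx": 0, "wy": 0, "wz": 0.029, "jaw": -1}, {"tx": 0.56, "ty": -0.48, "tz": -0.04, "wx": 0, "wy": 0, "wz": 0.029, "jaw": -1}, {"tx": 0.54, "ty": -0.5, "tz": -0.04, "wx": 0, "wy": 0, "wz": 0.029, "jaw": -1}, {"tx": 0.53, "ty": -0.51, "tz": -0.04, "wx": 0, "wy": 0, "wz": 0.029, "jaw": -1}, {"tx": 0.51, "ty": -0.53, "tz": -0.04, "wx": 0, "wy": 0, "wz": 0.029, "jaw": -1}, {"tx": 0.5, "ty": -0.54, "tz": -0.04, "wx": 0, "wy": 0, "wz": 0.029, "jaw": -1}, {"tx": 0, "ty": 0, "tz": 0, "wx": 0, "wy": 0, "wz": 0, "jaw": -1}])

```text
time: 14.8
tool_pos: [523.1, 59.4, 142.5]
tcp_rot: [1.573, 0.437, 0.082]
contact_force: [-0.2, 0.2, -2.2]
grip_width: 17.4
```

```bash
python3 - <<'E'
from seg import *
o=st();loopnow()
a=imaging.capture('wrist');cv2.imwrite('pics/w12.png',a)
p,r=pose(45,.2,(35,26,192.5));print(p)
rows(p,r,8)
E
```

```text
14.8 [523.096  59.401 142.518] [1.573 0.437 0.082] 
 q [-0.154  0.568  2.518  2.899  1.08  -1.554] w 17.4 F [-0.186  0.206 -2.194]
loop world [668.231  69.605 203.378] cup x,y,z [ 32.9  27.3 203.4] alpha 29.623780933740754
[546.278  59.788  95.306]
per-row turn [-0.    -0.     0.033]
0 [ 0.51 -0.42  0.02] dq0.10 err0.000
1 [ 0.5  -0.44  0.02] dq0.10 err0.000
2 [ 0.48 -0.45  0.02] dq0.10 err0.000
3 [ 0.47 -0.47  0.02] dq0.09 err0.000
4 [ 0.45 -0.48  0.02] dq0.09 err0.000
5 [ 0.44 -0.5   0.02] dq0.08 err0.000
6 [ 0.42 -0.51  0.02] dq0.08 err0.000
7 [ 0.4  -0.53  0.02] dq0.07 err0.000
q [-0.157  1.048  2.499  2.904  1.796 -1.665]
```

View pics/w12.png

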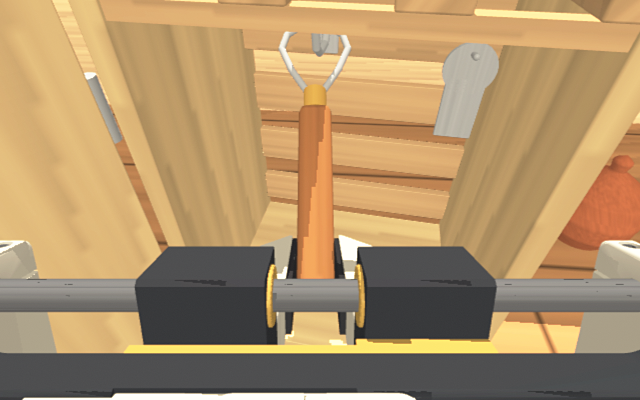

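>>> arm_command(plan=[{"tx": 0.51, "ty": -0.42, "tz": 0.02, "wx": 0, "wy": 0, "wz": 0.033, "jaw": -1}, {"tx": 0.5, "ty": -0.44, "tz": 0.02, "wx": 0, "wy": 0, "wz": 0.033, "jaw": -1}, {"tx": 0.48, "ty": -0.45, "tz": 0.02, "wx": 0, "wy": 0, "wz": 0.033, "jaw": -1}, {"tx": 0.47, "ty": -0.47, "tz": 0.02, "wx": 0, "wy": 0, "wz": 0.033, "jaw": -1}, {"tx": 0.45, "ty": -0.48, "tz": 0.02, "wx": 0, "wy": 0, "wz": 0.033, "jaw": -1}, {"tx": 0.44, "ty": -0.5, "tz": 0.02, "wx": 0, "wy": 0, "wz": 0.033, "jaw": -1}, {"tx": 0.42, "ty": -0.51, "tz": 0.02, "wx": 0, "wy": 0, "wz": 0.033, "jaw": -1}, {"tx": 0.4, "ty": -0.53, "tz": 0.02, "wx": 0, "wy": 0, "wz": 0.033, "jaw": -1}, {"tx": 0, "ty": 0, "tz": 0, "wx": 0, "wy": 0, "wz": 0, "jaw": -1}])

```text
time: 15.75
tool_pos: [547.3, 59.7, 95.9]
tcp_rot: [1.572, 0.17, 0.081]
contact_force: [0.2, -0.4, -1.2]
grip_width: 17.5
```

```bash
python3 - <<'E'
from seg import *
o=st();loopnow()
a=imaging.capture('wrist');cv2.imwrite('pics/w13.png',a)
cv2.imwrite('pics/side13.png',cv2.resize(imaging.capture('side')[150:270,220:360],None,fx=5,fy=5,interpolation=cv2.INTER_CUBIC))
cv2.imwrite('pics/top13.png',cv2.resize(imaging.capture('top')[110:270,180:380],None,fx=3.7,fy=3.7,interpolation=cv2.INTER_CUBIC))
for al in (50,55): 
  p,r=pose(al,.2,(35,26,191.5));print(p);rows(p,r,3)
E
```

```text
15.75 [547.342  59.662  95.902] [1.572 0.17  0.081] 
 q [-0.16   1.042  2.496  2.898  1.786 -1.664] w 17.5 F [ 0.183 -0.434 -1.237]
loop world [671.326  68.195 192.997] cup x,y,z [ 36.1  26.3 193. ] alpha 44.923985294765664
[555.195  60.485  83.852]
per-row turn [-0.    -0.001  0.029]
0 [ 0.35 -0.4  -0.  ] dq0.06 err0.000
1 [ 0.34 -0.41 -0.  ] dq0.05 err0.000
2 [ 0.33 -0.42 -0.  ] dq0.05 err0.000
q [-0.152  1.156  2.449  2.896  1.939 -1.68 ]
[564.986  61.25   74.217]
per-row turn [-0.    -0.001  0.058]
0 [ 0.73 -0.66  0.  ] dq0.10 err0.000
1 [ 0.69 -0.7   0.  ] dq0.09 err0.000
2 [ 0.65 -0.74 -0.  ] dq0.07 err0.000
q [-0.144  1.241  2.385  2.891  2.046 -1.686]
```

View pics/w13.png

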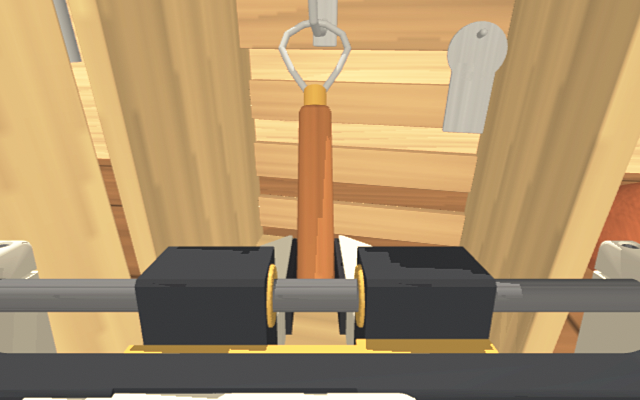

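View pics/side13.png

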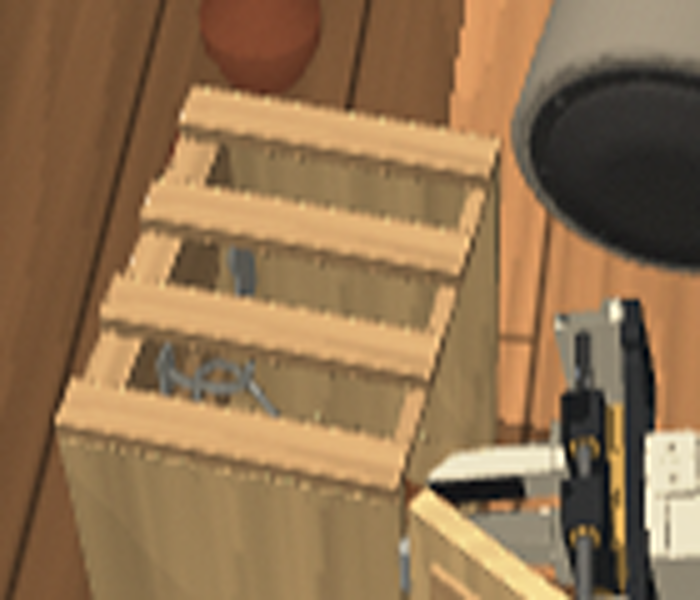

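View pics/top13.png

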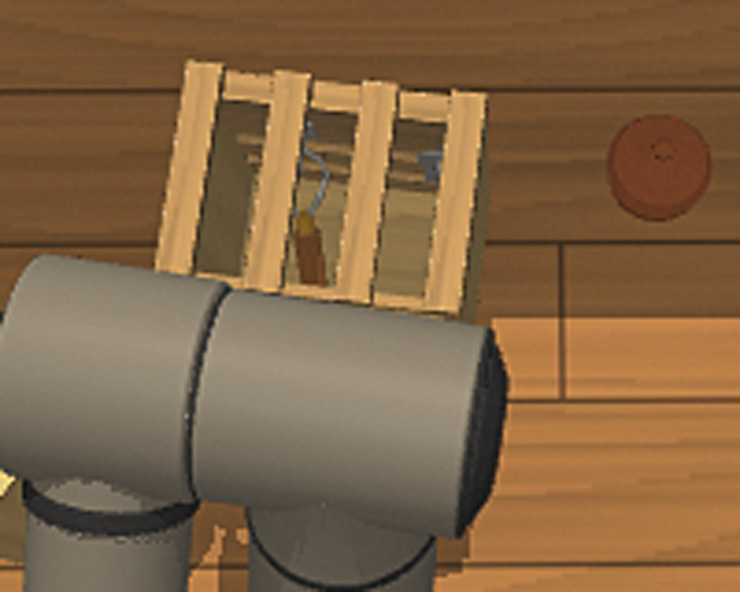

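>>> arm_command(plan=[{"tx": 0.35, "ty": -0.4, "tz": 0, "wx": 0, "wy": 0, "wz": 0.029, "jaw": -1}, {"tx": 0.34, "ty": -0.41, "tz": 0, "wx": 0, "wy": 0, "wz": 0.029, "jaw": -1}, {"tx": 0.3, "ty": -0.42, "tz": 0, "wx": 0, "wy": 0, "wz": 0.029, "jaw": -1}, {"tx": 0, "ty": 0, "tz": 0, "wx": 0, "wy": 0, "wz": 0, "jaw": -1}])

```text
time: 16.3
tool_pos: [555.3, 60.4, 83.4]
tcp_rot: [1.572, 0.082, 0.081]
contact_force: [0.6, -0.5, -0.1]
grip_width: 17.5
```

```bash
python3 - <<'E'
from seg import *
o=st();loopnow()
a=imaging.capture('wrist');cv2.imwrite('pics/w14z.png',cv2.resize(a[0:110,240:400],None,fx=5,fy=5,interpolation=cv2.INTER_CUBIC))
E
```

```text
16.3 [555.284  60.365  83.449] [1.572 0.082 0.081] 
 q [-0.155  1.157  2.447  2.889  1.939 -1.682] w 17.5 F [ 0.581 -0.537 -0.123]
loop world [670.198  68.185 191.18 ] cup x,y,z [ 35.   26.1 191.2] alpha 50.01056725522943
```

View pics/w14z.png

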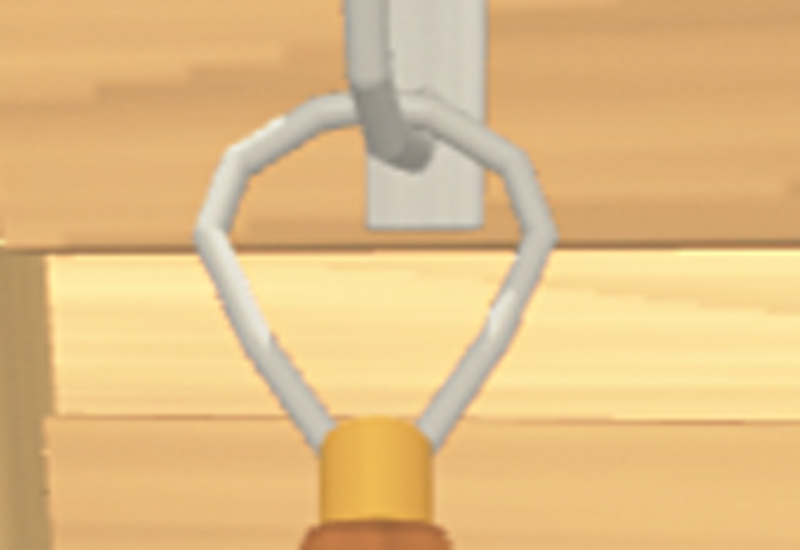

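>>> arm_command(plan=[{"tx": 0, "ty": 0, "tz": 0, "wx": 0, "wy": 0, "wz": 0, "jaw": -0.1}, {"tx": 0, "ty": 0, "tz": 0, "wx": 0, "wy": 0, "wz": 0, "jaw": -0.1}, {"tx": 0, "ty": 0, "tz": 0, "wx": 0, "wy": 0, "wz": 0, "jaw": -0.1}, {"tx": 0, "ty": 0, "tz": 0, "wx": 0, "wy": 0, "wz": 0, "jaw": -0.1}, {"tx": 0, "ty": 0, "tz": 0, "wx": 0, "wy": 0, "wz": 0, "jaw": -0.1}, {"tx": 0, "ty": 0, "tz": 0, "wx": 0, "wy": 0, "wz": 0, "jaw": -0.1}, {"tx": 0, "ty": 0, "tz": 0, "wx": 0, "wy": 0, "wz": 0, "jaw": -0.1}, {"tx": 0, "ty": 0, "tz": 0, "wx": 0, "wy": 0, "wz": 0, "jaw": -0.1}])

```text
time: 17.15
tool_pos: [554.8, 60.4, 83.1]
tcp_rot: [1.572, 0.083, 0.081]
contact_force: [-0.9, 0.3, 0.5]
grip_width: 41.4
```

```bash
python3 - <<'E'
from seg import *
o=st()
a=imaging.capture('wrist');cv2.imwrite('pics/w15.png',a)
E
```

```text
17.15 [554.825  60.39   83.112] [1.572 0.083 0.081] 
 q [-0.155  1.158  2.449  2.889  1.939 -1.683] w 41.4 F [-0.887  0.28   0.473]
```

View pics/w15.png

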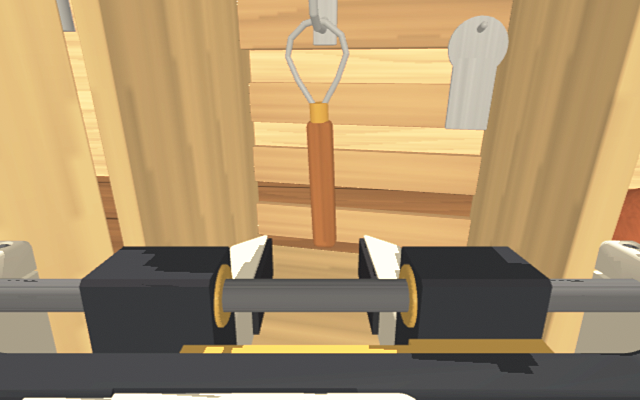

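```bash
cat > c4.py <<'E'
from chain import *
q=readout.get_obs()['joint_positions'];p0,r0=tool(q)
import itertools
x=r0.apply([1,0,0])
for y2,y3 in itertools.product((.08,.35,-.2),(.08,.4,.7,-.3)):
  print(y2,y3)
  way=[('back',p0-40*x,r0),('lean',np.array([450,50,170.]),orient(-.64,y2)),('up',np.array([440,60,260.]),orient(-1.0,y3)),('down',np.array([440,80,290.]),orient(-1.5,y3)),('over',np.array([450,260,290.]),orient(-1.5,y3))]
  run(way,q,10)
E
python3 c4.py
```

```text
0.08 0.08
back [515.4  57.2  86.6] [-0.2    1.253  2.553  2.811  2.125 -1.772] err 0.0 maxstep 0.02
lean [450.  50. 170.] [-0.218  0.214  2.558  2.701  0.585 -1.377] err 0.0 maxstep 0.196
up [440.  60. 260.] [-0.105 -0.079  2.136  0.198  0.53   1.243] err 0.0569 maxstep 0.635
down [440.  80. 290.] [0.005 0.126 1.697 0.006 1.248 1.494] err 0.0 maxstep 0.077
over [450. 260. 290.] [ 0.389  0.268  1.516 -0.022  1.29   1.885] err 0.0 maxstep 0.044
0.08 0.4
back [515.4  57.2  86.6] [-0.2    1.253  2.553  2.811  2.125 -1.772] err 0.0 maxstep 0.02
lean [450.  50. 170.] [-0.218  0.214  2.558  2.701  0.585 -1.377] err 0.0 maxstep 0.196
up [440.  60. 260.] [-0.272 -0.061  2.12   0.553  0.695  0.538] err 0.0 maxstep 0.37
down [440.  80. 290.] [-0.011  0.127  1.696  0.03   1.254  1.152] err 0.0 maxstep 0.112
over [450. 260. 290.] [0.375 0.264 1.521 0.002 1.285 1.546] err 0.0 maxstep 0.043
0.08 0.7
back [515.4  57.2  86.6] [-0.2    1.253  2.553  2.811  2.125 -1.772] err 0.0 maxstep 0.02
lean [450.  50. 170.] [-0.218  0.214  2.558  2.701  0.585 -1.377] err 0.0 maxstep 0.196
up [440.  60. 260.] [-0.
[... 3578 characters left out ...]
60.] [-0.376 -0.003  2.065  0.653  0.898  0.125] err 0.0286 maxstep 0.78
down [440.  80. 290.] [-0.023  0.131  1.691  0.049  1.267  0.834] err 0.0 maxstep 0.101
over [450. 260. 290.] [0.363 0.264 1.521 0.024 1.29  1.228] err 0.0 maxstep 0.043
-0.2 -0.3
back [515.4  57.2  86.6] [-0.2    1.253  2.553  2.811  2.125 -1.772] err 0.0 maxstep 0.02
lean [450.  50. 170.] [ 0.094  0.24   2.502  3.597  0.557 -1.786] err 0.0 maxstep 0.201
up [440.  60. 260.] [ 0.116 -0.035  2.404  4.14   0.28  -2.286] err 0.3712 maxstep 0.223
down [440.  80. 290.] [ 0.162 -0.065  2.393  4.14   0.28  -2.219] err 0.901 maxstep 0.008
over [450. 260. 290.] [ 0.508  0.069  2.254  4.14   0.28  -1.886] err 0.8935 maxstep 0.039
```

>>> arm_command(plan=[{"tx": -0.6, "ty": 0, "tz": 0, "wx": 0, "wy": 0, "wz": 0, "jaw": -0.1}, {"tx": -1.2, "ty": 0, "tz": 0, "wx": 0, "wy": 0, "wz": 0, "jaw": -0.1}, {"tx": -1.2, "ty": 0, "tz": 0, "wx": 0, "wy": 0, "wz": 0, "jaw": -0.1}, {"tx": -1.0, "ty": 0, "tz": 0, "wx": 0, "wy": 0, "wz": 0, "jaw": -0.1}, {"tx": 0, "ty": 0, "tz": 0, "wx": 0, "wy": 0, "wz": 0, "jaw": -0.1}])

```text
time: 17.7
tool_pos: [514.2, 56.9, 85.8]
tcp_rot: [1.573, 0.086, 0.08]
contact_force: [1.1, -0.1, -0.0]
grip_width: 41.6
```

```bash
python3 - <<'E'
from seg import *
o=st()
cv2.imwrite('pics/w16.png',imaging.capture('wrist'))
rows(np.array([450,50,170.]),orient(-.64,.35),12)
E
```

```text
17.7 [514.206  56.906  85.794] [1.573 0.086 0.08 ] 
 q [-0.201  1.256  2.556  2.81   2.126 -1.773] w 41.6 F [ 1.083 -0.136 -0.035]
per-row turn [-0.008  0.021 -0.046]
0 [-0.6   0.65  0.01] dq0.07 err0.000
1 [-0.63  0.62  0.01] dq0.09 err0.000
2 [-0.66  0.6  -0.  ] dq0.10 err0.000
3 [-0.68  0.56 -0.01] dq0.12 err0.000
4 [-0.71  0.53 -0.02] dq0.13 err0.000
5 [-0.73  0.5  -0.03] dq0.14 err0.000
6 [-0.75  0.47 -0.05] dq0.15 err0.000
7 [-0.77  0.43 -0.06] dq0.15 err0.000
8 [-0.79  0.4  -0.07] dq0.14 err0.000
9 [-0.81  0.36 -0.09] dq0.13 err0.000
10 [-0.82  0.32 -0.1 ] dq0.14 err0.000
11 [-0.83  0.29 -0.12] dq0.17 err0.000
q [-0.478  0.23   2.524  2.008  0.711 -1.13 ]
```

View pics/w16.png

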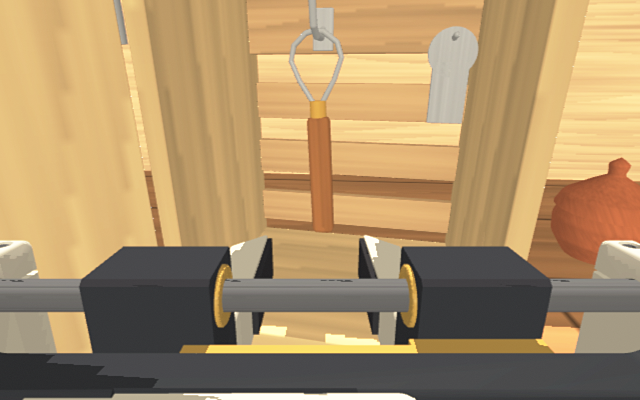

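>>> arm_command(plan=[{"tx": -0.6, "ty": 0.65, "tz": 0.01, "wx": -0.008, "wy": 0.021, "wz": -0.046, "jaw": -0.1}, {"tx": -0.63, "ty": 0.62, "tz": 0.01, "wx": -0.008, "wy": 0.021, "wz": -0.046, "jaw": -0.1}, {"tx": -0.66, "ty": 0.6, "tz": 0, "wx": -0.008, "wy": 0.021, "wz": -0.046, "jaw": -0.1}, {"tx": -0.68, "ty": 0.56, "tz": -0.01, "wx": -0.008, "wy": 0.021, "wz": -0.046, "jaw": -1}, {"tx": -0.71, "ty": 0.53, "tz": -0.02, "wx": -0.008, "wy": 0.021, "wz": -0.046, "jaw": -1}, {"tx": -0.73, "ty": 0.5, "tz": -0.03, "wx": -0.008, "wy": 0.021, "wz": -0.046, "jaw": -1}, {"tx": -0.75, "ty": 0.47, "tz": -0.05, "wx": -0.008, "wy": 0.021, "wz": -0.046, "jaw": -1}, {"tx": -0.77, "ty": 0.43, "tz": -0.06, "wx": -0.008, "wy": 0.021, "wz": -0.046, "jaw": -1}, {"tx": -0.79, "ty": 0.4, "tz": -0.07, "wx": -0.008, "wy": 0.021, "wz": -0.046, "jaw": -1}, {"tx": -0.81, "ty": 0.36, "tz": -0.09, "wx": -0.008, "wy": 0.021, "wz": -0.046, "jaw": -1}, {"tx": -0.82, "ty": 0.32, "tz": -0.1, "wx": -0.008, "wy": 0.021, "wz": -0.046, "jaw": -1}, {"tx": -0.83, "ty": 0.29, "tz": -0.12, "wx": -0.008, "wy": 0.021, "wz": -0.046, "jaw": -1}, {"tx": 0, "ty": 0, "tz": 0, "wx": 0, "wy": 0, "wz": 0, "jaw": -1}])

```text
time: 19.05
tool_pos: [451.2, 49.6, 173.0]
tcp_rot: [1.564, 0.634, 0.343]
contact_force: [-0.5, 0.0, 1.0]
grip_width: 0.2
```

```bash
python3 - <<'E'
from seg import *
o=st()
rows(np.array([440,60,260.]),orient(-1.0,.4),14)
E
```

```text
19.05 [451.214  49.575 172.962] [1.564 0.634 0.343] 
 q [-0.475  0.223  2.523  2.014  0.709 -1.13 ] w 0.2 F [-0.455  0.023  0.978]
per-row turn [-0.003  0.003 -0.026]
0 [-0.41  0.47 -0.09] dq0.11 err0.000
1 [-0.42  0.46 -0.09] dq0.12 err0.000
2 [-0.43  0.45 -0.09] dq0.13 err0.000
3 [-0.44  0.44 -0.09] dq0.14 err0.000
4 [-0.45  0.43 -0.09] dq0.15 err0.000
5 [-0.47  0.42 -0.09] dq0.15 err0.000
6 [-0.48  0.4  -0.1 ] dq0.14 err0.000
7 [-0.49  0.39 -0.1 ] dq0.14 err0.000
8 [-0.5   0.38 -0.1 ] dq0.13 err0.000
9 [-0.51  0.37 -0.1 ] dq0.11 err0.000
10 [-0.51  0.35 -0.1 ] dq0.10 err0.000
11 [-0.52  0.34 -0.1 ] dq0.09 err0.000
12 [-0.53  0.33 -0.1 ] dq0.08 err0.000
13 [-0.54  0.31 -0.1 ] dq0.07 err0.000
q [-0.272 -0.061  2.12   0.553  0.695  0.538]
```

>>> arm_command(plan=[{"tx": -0.41, "ty": 0.47, "tz": -0.09, "wx": -0.003, "wy": 0.003, "wz": -0.026, "jaw": -1}, {"tx": -0.42, "ty": 0.46, "tz": -0.09, "wx": -0.003, "wy": 0.003, "wz": -0.026, "jaw": -1}, {"tx": -0.43, "ty": 0.45, "tz": -0.09, "wx": -0.003, "wy": 0.003, "wz": -0.026, "jaw": -1}, {"tx": -0.44, "ty": 0.44, "tz": -0.09, "wx": -0.003, "wy": 0.003, "wz": -0.026, "jaw": -1}, {"tx": -0.45, "ty": 0.43, "tz": -0.09, "wx": -0.003, "wy": 0.003, "wz": -0.026, "jaw": -1}, {"tx": -0.47, "ty": 0.42, "tz": -0.09, "wx": -0.003, "wy": 0.003, "wz": -0.026, "jaw": -1}, {"tx": -0.48, "ty": 0.4, "tz": -0.1, "wx": -0.003, "wy": 0.003, "wz": -0.026, "jaw": -1}, {"tx": -0.49, "ty": 0.39, "tz": -0.1, "wx": -0.003, "wy": 0.003, "wz": -0.026, "jaw": -1}, {"tx": -0.5, "ty": 0.38, "tz": -0.1, "wx": -0.003, "wy": 0.003, "wz": -0.026, "jaw": -1}, {"tx": -0.51, "ty": 0.37, "tz": -0.1, "wx": -0.003, "wy": 0.003, "wz": -0.026, "jaw": -1}, {"tx": -0.51, "ty": 0.35, "tz": -0.1, "wx": -0.003, "wy": 0.003, "wz": -0.026, "jaw": -1}, {"tx": -0.52, "ty": 0.34, "tz": -0.1, "wx": -0.003, "wy": 0.003, "wz": -0.026, "jaw": -1}, {"tx": -0.53, "ty": 0.33, "tz": -0.1, "wx": -0.003, "wy": 0.003, "wz": -0.026, "jaw": -1}, {"tx": -0.54, "ty": 0.31, "tz": -0.1, "wx": -0.003, "wy": 0.003, "wz": -0.026, "jaw": -1}, {"tx": 0, "ty": 0, "tz": 0, "wx": 0, "wy": 0, "wz": 0, "jaw": -1}])

```text
time: 20.55
tool_pos: [439.5, 61.8, 257.4]
tcp_rot: [1.58, 1.002, 0.417]
contact_force: [-0.9, -0.9, -0.4]
grip_width: 0.5
```

```bash
python3 - <<'E'
from seg import *
o=st()
rows(np.array([440,80,295.]),orient(-1.55,.4),8)
E
```

```text
20.55 [439.475  61.77  257.417] [1.58  1.002 0.417] 
 q [-0.273 -0.056  2.122  0.563  0.698  0.521] w 0.5 F [-0.903 -0.943 -0.37 ]
per-row turn [ 0.001 -0.001 -0.069]
0 [-0.34  0.33 -0.21] dq0.15 err0.000
1 [-0.37  0.31 -0.21] dq0.12 err0.000
2 [-0.39  0.28 -0.21] dq0.10 err0.000
3 [-0.4   0.26 -0.21] dq0.08 err0.000
4 [-0.42  0.23 -0.21] dq0.08 err0.000
5 [-0.44  0.2  -0.21] dq0.08 err0.000
6 [-0.45  0.17 -0.21] dq0.08 err0.000
7 [-0.46  0.14 -0.21] dq0.08 err0.000
q [0.003 0.15  1.652 0.008 1.32  1.172]
```

>>> arm_command(plan=[{"tx": -0.34, "ty": 0.33, "tz": -0.21, "wx": 0, "wy": 0, "wz": -0.069, "jaw": -1}, {"tx": -0.37, "ty": 0.31, "tz": -0.21, "wx": 0, "wy": 0, "wz": -0.069, "jaw": -1}, {"tx": -0.39, "ty": 0.28, "tz": -0.21, "wx": 0, "wy": 0, "wz": -0.069, "jaw": -1}, {"tx": -0.4, "ty": 0.26, "tz": -0.21, "wx": 0, "wy": 0, "wz": -0.069, "jaw": -1}, {"tx": -0.42, "ty": 0.23, "tz": -0.21, "wx": 0, "wy": 0, "wz": -0.069, "jaw": -1}, {"tx": -0.44, "ty": 0.2, "tz": -0.21, "wx": 0, "wy": 0, "wz": -0.069, "jaw": -1}, {"tx": -0.45, "ty": 0.17, "tz": -0.21, "wx": 0, "wy": 0, "wz": -0.069, "jaw": -1}, {"tx": -0.46, "ty": 0.14, "tz": -0.21, "wx": 0, "wy": 0, "wz": -0.069, "jaw": -1}, {"tx": 0, "ty": 0, "tz": 0, "wx": 0, "wy": 0, "wz": 0, "jaw": -1}])

```text
time: 21.45
tool_pos: [440.2, 80.6, 293.8]
tcp_rot: [2.036, 1.555, 0.875]
contact_force: [1.8, -0.2, 1.1]
grip_width: 0.2
```

```bash
python3 - <<'E'
from seg import *
o=st()
cv2.imwrite('pics/w17.png',imaging.capture('wrist'))
cv2.imwrite('pics/top17.png',cv2.resize(imaging.capture('top')[110:310,160:400],None,fx=3,fy=3,interpolation=cv2.INTER_CUBIC))
E
```

```text
21.45 [440.173  80.561 293.783] [2.036 1.555 0.875] 
 q [0.001 0.156 1.648 0.013 1.327 1.158] w 0.2 F [ 1.79  -0.197  1.059]
```

View pics/w17.png

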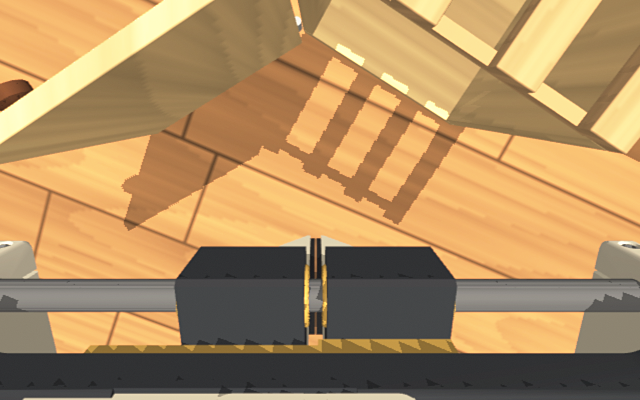

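View pics/top17.png

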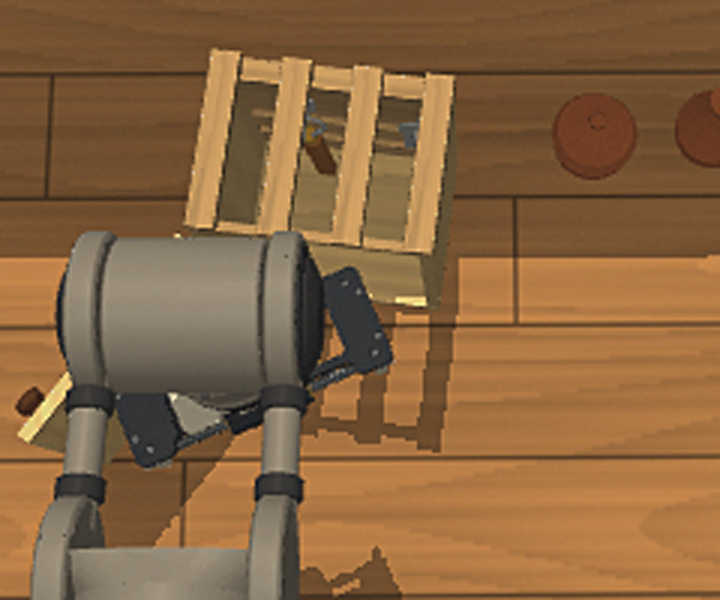

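```bash
python3 - <<'E'
from seg import *
e=onz('top',160+(22)/3,110+436/3,247);H=np.array([561,153.])
print(e,np.linalg.norm(e[:2]-H)); ph=np.arctan2(*(e[:2]-H)[::-1]);th=(np.pi*1.5+YC- ph) if 0 else ((-np.pi/2+YC)-ph)%(2*np.pi)
print('theta',th)
def pt(th,rad,off):
    ph=-np.pi/2+YC-th;d=np.array([np.cos(ph),np.sin(ph)]);n=np.array([np.sin(ph),-np.cos(ph)]);return H+d*rad+n*off
o=readout.get_obs();down=orient(-1.5708,.4)
cur=o['tool_pos'].copy();rr=R.from_euler('xyz',o['tcp_rot'])
print((rr.inv()*down).as_rotvec())
q=o['joint_positions']
for nm,p,z in [('over',pt(th,130,55),290),('dn',pt(th,130,55),222)]+[('t%.2f'%t,pt(t,130,26),222) for t in (th,1.8,1.6,1.4,1.2,1.0,.8,.6,.4,.2,.1,.0)]:
    w=np.array([*p,z]);q,er=ik(w,down,q);print(nm,w.round(1),'shift cm',(down.inv().apply(w-cur)/10).round(2),'q',q.round(2),round(er,3));cur=w
E
```

```text
[401.989 273.11  247.   ] 199.2757994710193
theta 2.0957166499890656
[ 0.009 -0.006 -0.016]
over [490.4 275.2 290. ] shift cm [  0.37  12.32 -16.02] q [ 0.38  0.38  1.35 -0.    1.41  1.55] 0.0
dn [490.4 275.2 222. ] shift cm [ 6.8  0.  -0. ] q [ 0.38  0.43  1.46 -0.    1.25  1.55] 0.0
t2.10 [472.9 252.1 222. ] shift cm [ 0.   -2.51  1.45] q [ 0.35  0.38  1.54 -0.    1.22  1.52] 0.0
t1.80 [447.9 222.1 222. ] shift cm [ 0.   -3.47  1.78] q [ 0.31  0.32  1.63 -0.    1.19  1.48] 0.0
t1.60 [436.4 198.3 222. ] shift cm [ 0.   -1.99  1.75] q [ 0.27  0.28  1.69 -0.    1.17  1.44] 0.0
t1.40 [429.9 172.6 222. ] shift cm [ 0.   -1.6   2.11] q [ 0.22  0.26  1.73 -0.    1.16  1.39] 0.0
t1.20 [428.6 146.2 222. ] shift cm [ 0.   -1.15  2.39] q [ 0.16  0.24  1.75 -0.    1.15  1.33] 0.0
t1.00 [432.6 120.  222. ] shift cm [ 0.   -0.65  2.57] q [ 0.1   0.23  1.76 -0.    1.15  1.27] 0.0
t0.80 [441.7  95.2 222. ] shift cm [ 0.   -0.13  2.64] q [ 0.04  0.23  1.76 -0.    1.15  1.21] 0.0
t0.60 [455.6  72.6 222. ] shift cm [-0.    0.4   2.62] q [-0.01  0.25  1.73 -0.    1.16  1.16] 0.0
t0.40 [473.6  53.3 222. ] shift cm [-0.    0.91  2.49] q [-0.05  0.28  1.69 -0.    1.17  1.12] 0.0
t0.20 [495.2  37.9 222. ] shift cm [-0.    1.39  2.25] q [-0.08  0.31  1.64 -0.    1.18  1.09] 0.0
t0.10 [507.   31.9 222. ] shift cm [-0.    0.86  1.01] q [-0.09  0.33  1.61 -0.    1.19  1.08] 0.0
t0.00 [519.4  27.1 222. ] shift cm [-0.    0.95  0.92] q [-0.1   0.36  1.58 -0.    1.2   1.08] 0.0
```

>>> arm_command(plan=[{"tx": 0, "ty": 1.2, "tz": -1.6, "wx": 0, "wy": 0, "wz": -0.016, "jaw": -1}, {"tx": 0, "ty": 2.2, "tz": -2.9, "wx": 0, "wy": 0, "wz": 0, "jaw": -1}, {"tx": 0, "ty": 2.5, "tz": -3.2, "wx": 0, "wy": 0, "wz": 0, "jaw": -1}, {"tx": 0, "ty": 2.5, "tz": -3.2, "wx": 0, "wy": 0, "wz": 0, "jaw": -1}, {"tx": 0, "ty": 2.5, "tz": -3.2, "wx": 0, "wy": 0, "wz": 0, "jaw": -1}, {"tx": 0.3, "ty": 1.4, "tz": -1.9, "wx": 0, "wy": 0, "wz": 0, "jaw": -1}, {"tx": 0, "ty": 0, "tz": 0, "wx": 0, "wy": 0, "wz": 0, "jaw": -1}, {"tx": 2.0, "ty": 0, "tz": 0, "wx": 0, "wy": 0, "wz": 0, "jaw": -1}, {"tx": 2.4, "ty": 0, "tz": 0, "wx": 0, "wy": 0, "wz": 0, "jaw": -1}, {"tx": 2.4, "ty": 0, "tz": 0, "wx": 0, "wy": 0, "wz": 0, "jaw": -1}, {"tx": 0, "ty": 0, "tz": 0, "wx": 0, "wy": 0, "wz": 0, "jaw": -1}])

```text
time: 22.65
tool_pos: [487.4, 272.8, 221.6]
tcp_rot: [-2.079, 1.564, 3.039]
contact_force: [-0.4, -0.2, 0.3]
grip_width: 0.5
```

```bash
python3 - <<'E'
from seg import *
o=st()
cv2.imwrite('pics/w18.png',imaging.capture('wrist'))
cv2.imwrite('pics/top18.png',cv2.resize(imaging.capture('top')[110:310,160:400],None,fx=3,fy=3,interpolation=cv2.INTER_CUBIC))
go([447.9,222.1,222])
E
```

```text
22.65 [487.363 272.849 221.595] [-2.079  1.564  3.039] 
 q [0.371 0.429 1.468 0.003 1.251 1.535] w 0.5 F [-0.359 -0.196  0.314]
shift cm [ 0.31  -5.855  3.115] turn [0. 0. 0.]
```

View pics/w18.png

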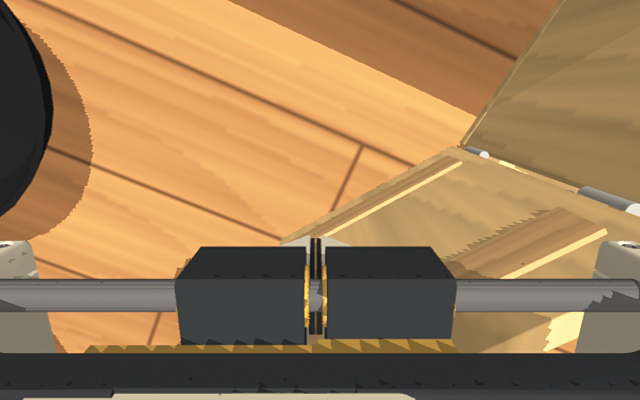

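View pics/top18.png

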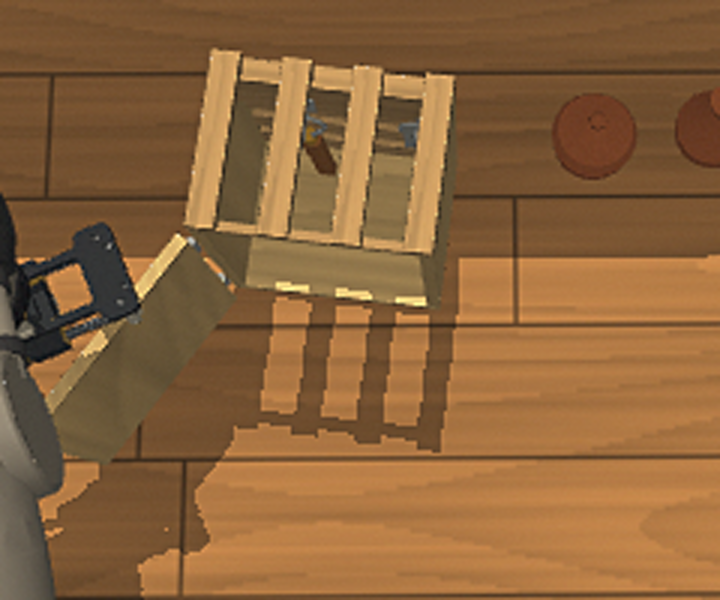

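>>> arm_command(plan=[{"tx": 0, "ty": -1.4, "tz": 0.8, "wx": 0, "wy": 0, "wz": 0, "jaw": -1}, {"tx": 0, "ty": -1.5, "tz": 0.8, "wx": 0, "wy": 0, "wz": 0, "jaw": -1}, {"tx": 0, "ty": -1.5, "tz": 0.8, "wx": 0, "wy": 0, "wz": 0, "jaw": -1}, {"tx": 0, "ty": -1.5, "tz": 0.8, "wx": 0, "wy": 0, "wz": 0, "jaw": -1}, {"tx": 0, "ty": -1.0, "tz": 0.9, "wx": 0, "wy": 0, "wz": 0, "jaw": -1}, {"tx": 0, "ty": -1.0, "tz": 0.9, "wx": 0, "wy": 0, "wz": 0, "jaw": -1}, {"tx": 0, "ty": -0.8, "tz": 1.05, "wx": 0, "wy": 0, "wz": 0, "jaw": -1}, {"tx": 0, "ty": -0.8, "tz": 1.05, "wx": 0, "wy": 0, "wz": 0, "jaw": -1}, {"tx": 0, "ty": -0.6, "tz": 1.2, "wx": 0, "wy": 0, "wz": 0, "jaw": -1}, {"tx": 0, "ty": -0.55, "tz": 1.2, "wx": 0, "wy": 0, "wz": 0, "jaw": -1}, {"tx": 0, "ty": -0.35, "tz": 1.3, "wx": 0, "wy": 0, "wz": 0, "jaw": -1}, {"tx": 0, "ty": -0.3, "tz": 1.3, "wx": 0, "wy": 0, "wz": 0, "jaw": -1}, {"tx": 0, "ty": -0.1, "tz": 1.3, "wx": 0, "wy": 0, "wz": 0, "jaw": -1}, {"tx": 0, "ty": 0, "tz": 1.3, "wx": 0, "wy": 0, "wz": 0, "jaw": -1}, {"tx": 0, "ty": 0.2, "tz": 1.3, "wx": 0, "wy": 0, "wz": 0, "jaw": -1}, {"tx": 0, "ty": 0.2, "tz": 1.3, "wx": 0, "wy": 0, "wz": 0, "jaw": -1}, {"tx": 0, "ty": 0.45, "tz": 1.25, "wx": 0, "wy": 0, "wz": 0, "jaw": -1}, {"tx": 0, "ty": 0.45, "tz": 1.25, "wx": 0, "wy": 0, "wz": 0, "jaw": -1}, {"tx": 0, "ty": 0, "tz": 0, "wx": 0, "wy": 0, "wz": 0, "jaw": -1}])

```text
time: 24.65
tool_pos: [476.5, 51.6, 224.2]
tcp_rot: [2.474, 1.569, 1.308]
contact_force: [0.1, 0.4, 0.7]
grip_width: 0.1
```

```bash
python3 - <<'E'
from seg import *
o=st()
cv2.imwrite('pics/side19.png',cv2.resize(imaging.capture('side')[140:310,220:420],None,fx=3.5,fy=3.5))
cv2.imwrite('pics/top19.png',cv2.resize(imaging.capture('top')[110:310,160:400],None,fx=3,fy=3,interpolation=cv2.INTER_CUBIC))
for p in ([495.2,37.9,222],[507,31.9,222],[519.4,27.1,222]):go(p)
E
```

```text
24.65 [476.497  51.565 224.244] [2.474 1.569 1.308] 
 q [-0.053  0.281  1.684  0.002  1.176  1.112] w 0.1 F [0.062 0.39  0.656]
shift cm [0.211 1.253 2.146] turn [0. 0. 0.]
shift cm [0.209 2.1   3.163] turn [0. 0. 0.]
shift cm [0.207 3.05  4.093] turn [0. 0. 0.]
```

View pics/side19.png

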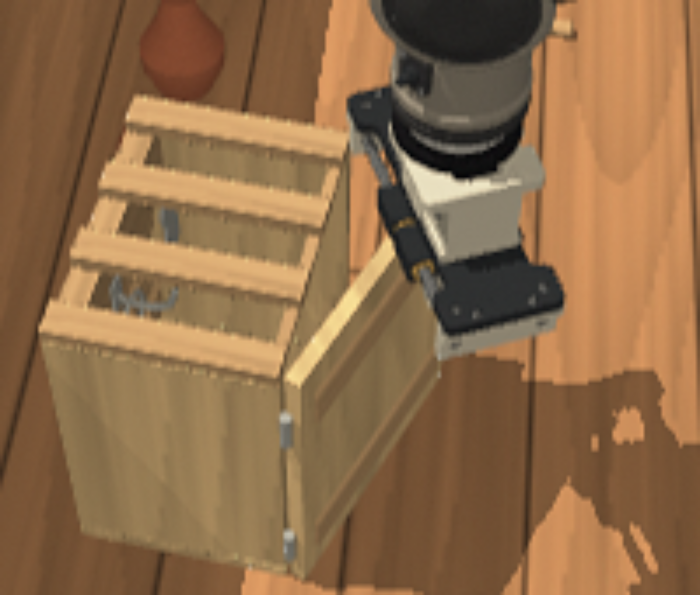

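View pics/top19.png

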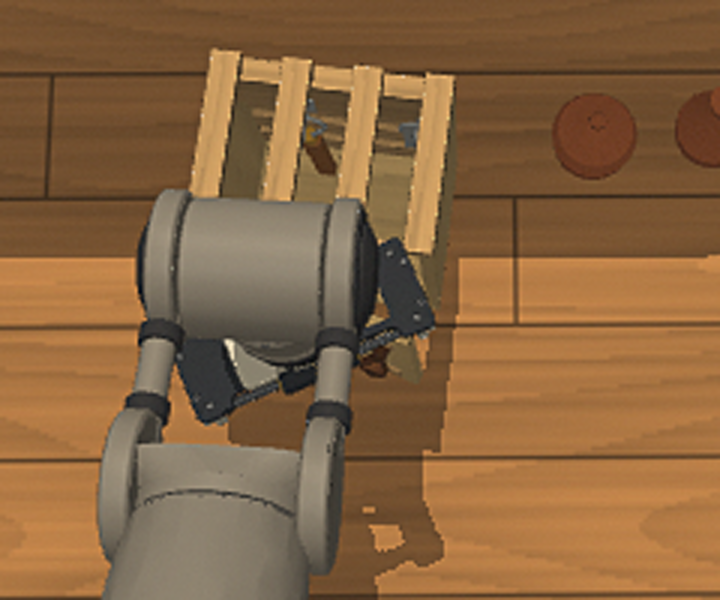

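>>> arm_command(plan=[{"tx": 0, "ty": 0.5, "tz": 0.9, "wx": 0, "wy": 0, "wz": 0, "jaw": -1}, {"tx": 0, "ty": 0.7, "tz": 1.2, "wx": 0, "wy": 0, "wz": 0, "jaw": -1}, {"tx": 0, "ty": 0.5, "tz": 0.6, "wx": 0, "wy": 0, "wz": 0, "jaw": -1}, {"tx": 0, "ty": 0.4, "tz": 0.5, "wx": 0, "wy": 0, "wz": 0, "jaw": -1}, {"tx": 0, "ty": 0.3, "tz": 0.3, "wx": 0, "wy": 0, "wz": 0, "jaw": -1}, {"tx": 0, "ty": 0.3, "tz": 0.3, "wx": 0, "wy": 0, "wz": 0, "jaw": -1}, {"tx": 0, "ty": 0, "tz": 0, "wx": 0, "wy": 0, "wz": 0, "jaw": -1}])

```text
time: 25.45
tool_pos: [515.4, 28.4, 224.3]
tcp_rot: [2.671, 1.569, 1.506]
contact_force: [0.7, -0.2, -0.1]
grip_width: 0.3
```

```bash
python3 - <<'E'
from seg import *
o=st()
cv2.imwrite('pics/side20.png',cv2.resize(imaging.capture('side')[160:310,220:350],None,fx=4,fy=4,interpolation=cv2.INTER_CUBIC))
cv2.imwrite('pics/w20.png',imaging.capture('wrist'))
go([519.4,27.1,222])
E
```

```text
25.45 [515.377  28.404 224.268] [2.671 1.569 1.506] 
 q [-0.095  0.347  1.588  0.002  1.207  1.069] w 0.3 F [ 0.736 -0.214 -0.056]
shift cm [0.232 0.351 0.322] turn [0. 0. 0.]
```

View pics/side20.png

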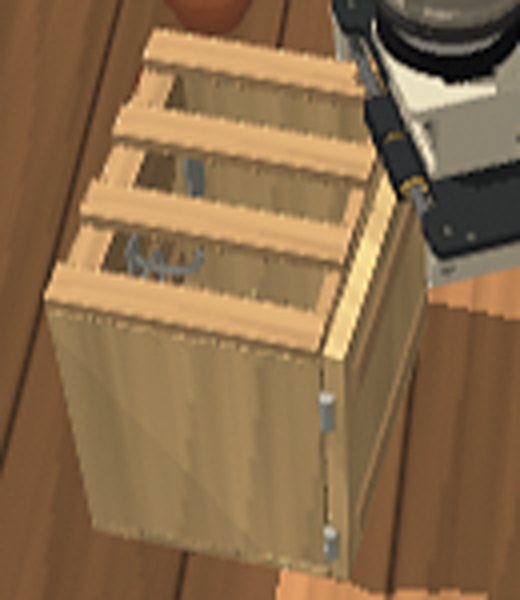

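View pics/w20.png

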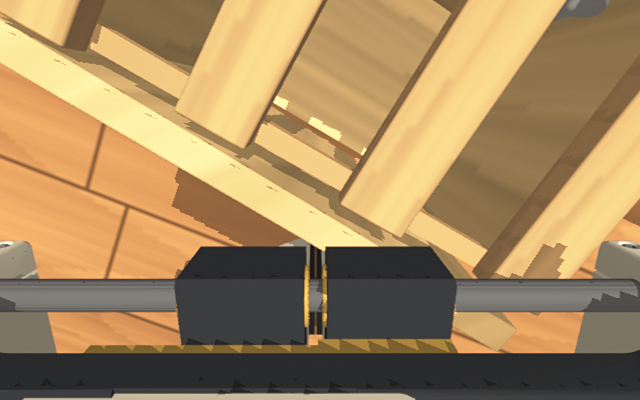

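>>> arm_command(plan=[{"tx": 0, "ty": 0.17, "tz": 0.1, "wx": 0, "wy": 0, "wz": 0, "jaw": -1}, {"tx": 0, "ty": 0.17, "tz": 0.1, "wx": 0, "wy": 0, "wz": 0, "jaw": -1}, {"tx": 0, "ty": 0.17, "tz": 0.1, "wx": 0, "wy": 0, "wz": 0, "jaw": -1}, {"tx": 0, "ty": 0.09, "tz": 0.05, "wx": 0, "wy": 0, "wz": 0, "jaw": -1}, {"tx": 0, "ty": 0, "tz": 0, "wx": 0, "wy": 0, "wz": 0, "jaw": -1}])

```text
time: 26.05
tool_pos: [521.4, 27.7, 224.3]
tcp_rot: [-3.026, 1.568, 2.093]
contact_force: [-4.6, -0.0, 2.4]
grip_width: 0.7
```

```bash
python3 - <<'E'
from seg import *
o=st()
cv2.imwrite('pics/side21.png',cv2.resize(imaging.capture('side')[160:310,220:350],None,fx=4,fy=4,interpolation=cv2.INTER_CUBIC))
cv2.imwrite('pics/w21.png',imaging.capture('wrist'))
E
```

```text
26.05 [521.406  27.731 224.303] [-3.026  1.568  2.093] 
 q [-0.095  0.359  1.57   0.002  1.214  1.069] w 0.7 F [-4.648 -0.031  2.42 ]
```

View pics/w21.png

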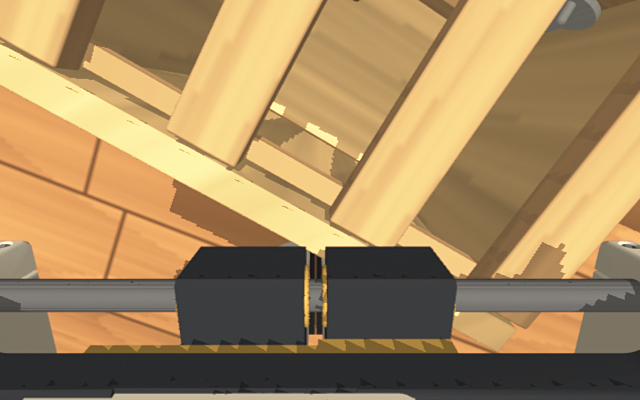

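>>> arm_command(plan=[{"tx": 0, "ty": 0.09, "tz": 0.05, "wx": 0, "wy": 0, "wz": 0, "jaw": -1}, {"tx": 0, "ty": 0.09, "tz": 0.05, "wx": 0, "wy": 0, "wz": 0, "jaw": -1}, {"tx": 0, "ty": 0, "tz": 0, "wx": 0, "wy": 0, "wz": 0, "jaw": -1}, {"tx": 0, "ty": 0, "tz": 0, "wx": 0, "wy": 0, "wz": 0, "jaw": -1}])

```text
time: 26.55
tool_pos: [521.7, 27.7, 224.2]
tcp_rot: [-2.444, 1.565, 2.675]
contact_force: [-12.0, 0.2, 4.6]
grip_width: 0.5
```

>>> arm_command(plan=[{"tx": 0, "ty": -0.26, "tz": -0.15, "wx": 0, "wy": 0, "wz": 0, "jaw": -1}, {"tx": 0, "ty": -0.6, "tz": -0.35, "wx": 0, "wy": 0, "wz": 0, "jaw": -1}, {"tx": 0, "ty": -1.3, "tz": -0.75, "wx": 0, "wy": 0, "wz": 0, "jaw": -1}, {"tx": 0, "ty": -1.7, "tz": -1.0, "wx": 0, "wy": 0, "wz": 0, "jaw": -1}, {"tx": 0, "ty": -1.7, "tz": -1.0, "wx": 0, "wy": 0, "wz": 0, "jaw": -1}, {"tx": 0, "ty": -1.7, "tz": 1.0, "wx": 0, "wy": 0, "wz": 0, "jaw": -1}, {"tx": 0, "ty": -1.0, "tz": 3.0, "wx": 0, "wy": 0, "wz": 0, "jaw": -1}, {"tx": 0, "ty": -1.0, "tz": 4.0, "wx": 0, "wy": 0, "wz": 0, "jaw": -1}, {"tx": 0, "ty": -1.0, "tz": 4.0, "wx": 0, "wy": 0, "wz": 0, "jaw": -1}, {"tx": 0, "ty": -1.0, "tz": 4.0, "wx": 0, "wy": 0, "wz": 0, "jaw": -1}, {"tx": 0, "ty": -0.5, "tz": 2.0, "wx": 0, "wy": 0, "wz": 0, "jaw": -1}, {"tx": 0, "ty": 0, "tz": 0, "wx": 0, "wy": 0, "wz": 0, "jaw": -1}, {"tx": 0, "ty": 0, "tz": 0, "wx": 0, "wy": 0, "wz": 0, "jaw": -1}])

```text
time: 27.85
tool_pos: [474.0, -154.2, 223.7]
tcp_rot: [2.707, 1.568, 1.542]
contact_force: [0.2, -0.3, -0.1]
grip_width: 0.6
```

```bash
python3 - <<'E'
from seg import *
o=st()
a=imaging.capture('side')
cv2.imwrite('pics/side22.png',cv2.resize(a[160:310,220:370],None,fx=4,fy=4,interpolation=cv2.INTER_CUBIC))
cv2.imwrite('pics/top22.png',cv2.resize(imaging.capture('top')[110:290,200:460],None,fx=3,fy=3,interpolation=cv2.INTER_CUBIC))
E
```

```text
27.85 [ 474.013 -154.234  223.74 ] [2.707 1.568 1.542] 
 q [-0.47   0.317  1.635  0.003  1.192  0.695] w 0.6 F [ 0.218 -0.254 -0.115]
```

View pics/side22.png

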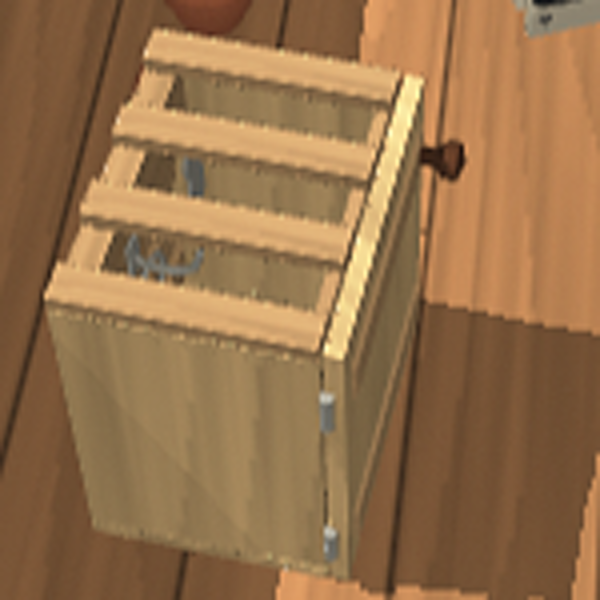

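View pics/top22.png

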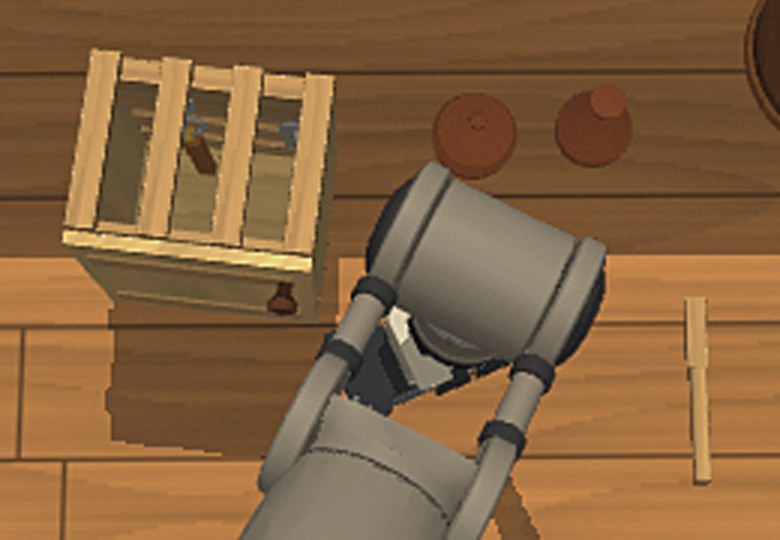

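```bash
python3 - <<'E'
from seg import *
for z in (191.5,142,30.5):
    u=proj('top',cup(35,24,z)); print(z,u,((u-[200,110])*3).round(0))
o=readout.get_obs();print(o['time'],o['dq'])
# door top centre line ends
H=onz('top',200+64/3,110+237/3,247);E=onz('top',200+310/3,110+264/3,247);print(H,E,np.arctan2(E[0]-H[0],-(E[1]-H[1]))-YC*-1*-1)
E
```

```text
191.5 [261.055 151.773] [183. 125.]
142 [263.185 157.462] [190. 142.]
30.5 [267.428 168.793] [202. 176.]
27.95 [ 0.009 -0.004 -0.    -0.002  0.002 -0.003]
[559.888 152.776 247.   ] [537.002 -43.31  247.   ] 0.005814987590472748
```

```bash
python3 - <<'E'
from plant import bot
print(bot.close_job())
E
```

```text
the job is handed in; nothing more can be done
None
```

I opened the door to about 2.1 rad and hung the loop tool by its loop on the free J-hook. I then pushed the door shut from outside and handed the job in at about 28 s; hand-in gives no verdict.

**Tool:** The wrist view before release showed the hook's tip through the loop. After release, the wrist view and the later top view showed the tool hanging free on the hook. In the last top picture its handle end lies within a few millimetres of straight below the hook, which is well under 0.3 rad. I did not measure its speed or the force on the hook, but its position looked the same in pictures several seconds apart.

**Door:** It stopped firmly against 12 N of push. After I backed away it measured about 0.006 rad in the top view.

**Bystanders:** The knife and both pots looked to be where they started in the last top picture; I only compared them by eye. The arm ended clear of everything, with no contact force.

**Disagreements:** The top and side cameras differed by 4–10 mm in y on some points. I settled these with the wrist camera, whose view of the hook agreed with my estimate to about 1–2 pixels.

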